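# Trial-fit a new reamer in the citrus juicer

### The arm

A 6-joint arm with a two-finger parallel gripper is mounted at the origin on the work surface. World frame = base frame: x ahead of the robot, y to its left, z up, the work surface at z = 0. Lengths are in m, angles in degrees, forces in N, time in s.
With the tool pointing down it reaches from about 0.4 to 0.825 m from the base axis. Payload 7 kg.
Tool frame: the origin (TCP) lies between the finger pads; the fingertips stand 11 mm ahead of it and the grasp point (between the pads) lies 8 mm behind it (r.tcp_to_tips is the distance from the TCP to the fingertips, in m); x points along the fingers, y is the direction in which the jaws open and shut, and the axes are right-handed (so a half turn about x gives the same grasp; the last joint's range is limited). The gripper opens to 88 mm and grips with 3 to 60 N. Pads are 19 mm wide; open, the fingers measure 130 mm over their backs; the gripper's body (78 mm by 193 mm) begins 47 mm behind the grasp point.
Start: joints at [-55.686, 20.546, 0.682, 0, -70.136, -16.507], TCP at [0.206, -0.643, 0.238] pointing down, gripper open.
Joint ranges: [-176.03, 176.03], [-82.01, 121.73], [-58.28, 71.71], [-173.87, 95.51], [-174.79, -0.11], [-173.66, 173.66]. Speed limits (degrees/s): [136.94, 136.94, 172.46, 180, 180, 180].

### API

Orientations are given as [roll, pitch, yaw] about the fixed x, y, z axes, in that order (R = Rz(yaw) Ry(pitch) Rx(roll)).
In Python, from plant import r gives the robot as it stands.
- The arm moves only by the tool arm_command, never from a script. Its argument "plan" is a list of rows, each an object of numbers: "dx", "dy", "dz": the shift along the tool's x, y, z each as a share of 0.02 m, from -1 to 1; "wx", "wy", "wz": the turn, a rotation vector about the tool's x, y, z each as a share of 0.08 rad, from -1 to 1. In form: [{"dx": .., "dy": .., "dz": .., "wx": .., "wy": .., "wz": ..}, ...]. A call has 1 to 20 rows; each row shifts and turns the pose as measured when the row begins, along the tool's axes as they then stand; what a row does not reach is not made up. A row lasts 1/12 s, in which the tool goes at most 41.7 mm and 7.16 degrees, less where a joint would pass 70% of its speed; a pose out of reach is approached as far as the arm can. A call with a number of a shift or a turn outside -1 to 1 is refused whole. A call with a gripper value outside its range is refused whole. "fingers" is the closure, from -1 (fully open) to 1 (shut), so that 0 is half open, set as the call begins (left out, the last holds). The fingers move at their own pace and stop on an object; "force" is the grip in N (left out, the last holds). Time passes only in rows, so rows that do not move let the fingers close. It gives the time, the measured TCP pose, the force and the opening at its end, in the units of the state.
- r.get_state(): the state, without advancing time (a new reading comes with each control period).
- r.capture(name): name is "scene" or "top" or "wrist"; returns (picture, depth): 384x512x3 uint8, red, green, blue; 384x512 float32, m along the optical axis (not along the pixel's ray), 0 where there is no reading.
- r.camera_model(name): a dict with "vertical_fov" (degrees; the focal length in pixels is half the picture's height over the tangent of half this angle, whatever the lens; pixels are square), "cx", "cy" (the principal point, pixels), "R" (3x3) and "t" (3): a world point X has camera coordinates R X + t. Camera axes: x right, y down, z forward; pixel columns grow to the right and rows downward; lengths in m; the calibration is good to about 2 mm. A picture is of the moment at which its call begins: read the wrist's pose just before it. camera_model takes no time and is no camera call; for the wrist camera it gives the pose at the moment of the call.
- r.close_job(): hands the job in, once; it reports no verdict.
Trained networks look in the newest picture that a camera, given by its name, has taken for a name from the list of things; names that differ only in an ending like _2 or _b are one class to them, and where a whole thing is asked for, a point or a joint stands for the part that bears it (a point fixed in the world has none). Each returns a list of dicts, best first, with "score" (0 to 1); they miss things now and then, are a little off and sometimes report something else, mostly with a low value. They report only what shows in the picture. A call takes as long as a camera call. They do not tell look-alikes from the thing itself.
- r.cut_out(camera, query): "mask" (384x512 bool, what is visible of it) and "bbox" ([left, top, width, height] in pixels, round what is visible of it).
- r.spot_point(camera, query): "centre" ([column, row] in pixels: a listed point, or the origin of a listed thing).
The state is a dict: "time_s": time; "joints": joint angles; "qd": joint speeds; "joint_torque": joint torques, N m; "tcp_pos": TCP position; "eef_rot": TCP orientation; "contact_force": force on the tool from outside, world axes, zero at the start; "moment": the same for the moment, N m; "gripper_width": finger opening in m.
Only numpy, scipy, OpenCV 4.12 (cv2) and the standard library are available. Lean on these libraries where they do the work, as an engineer would, in place of code of your own. Each camera call takes 0.05 s, during which the arm holds its last target.

### The job

A new reamer (orange head) has come for the citrus juicer and must be tried in its taper before it goes to the wash. Push it into the spindle with a twisting push until it is fully home, collar flat on the spindle nose, and let go of it: never press so hard (24 N) that the press-to-start switch cuts in, and never pull it out by hand. Then drive the drift through the slot in the spindle until the reamer is wedged up loose, and leave it standing in the spindle on the drift; leave the rest of the counter as it is.

Things in the scene. Friction and masses are not known exactly. Their poses are not given: they have to be found in the camera images.
- juicer: Citrus juicer, its juice bowl taken off: round white motor housing 176 mm across, 100 mm high; on it a grey plinth 144 mm across, its flat top 124 mm above the counter, with the steel spindle standing up from its middle. Origin under the centre of the housing. The slot runs level through the spindle along the juicer's own y axis, in line with two white marks on the plinth.
- spindle_nose (a point): Centre of the spindle's flat top (nose), 184 mm above the counter at rest; the spindle is 40 mm across. It is the mouth, 22 mm wide, of the bore: a split, springy brass sleeve of the same taper as the reamer's shank, which goes in freely until about 10 mm short of home, then binds. The spindle does not turn, but floats up and down on a spring.
- spindle (a joint): How far the spindle is pressed down on its spring, in m: 0 at rest, positive down, negative when pulled up, 4 N for every mm. At 6 mm (24 N) the press-to-start switch would start the motor. The spindle comes back up when let go.
- spindle_slot (a point): Centre of the floor of the slot in the spindle, on its axis, 58 mm below the nose and 2 mm above the plinth. The slot is 15 mm wide, 28 mm high and open at both ends (along the juicer's y axis). When the reamer is home the flat end of its shank stands 11 mm above this floor. This floor moves up and down with the spindle.
- reamer_collar (a point): New reamer with orange head: centre of the underside of its steel collar (36 mm across, 5 mm thick), which lies flat on the spindle nose when fully home. Own z up along the reamer. Below the collar the round steel taper shank, 47 mm long, 24 mm across at the collar, 16.5 mm at its end. The reamer stands upright in one of the rack's holes, loose, its collar resting on the rack.
- reamer_shank_end (a point): Centre of the end of the new reamer's shank, 47 mm below the collar. Steel on brass grips: pushed straight down the shank needs 30 N and more to go fully home, but only 8 to 16 N while it is being turned, round or to and fro, by more than it sinks. Once home it stays there by itself and takes 18 to 30 N to pull out. 10 mm above home it is quite loose.
- reamer_grip (a point): Middle of the new reamer's orange hexagon, 23 mm above the collar's underside: the place to grip it. The hexagon is 42 mm across flats, 22 mm high; its flats face this point's own x axis and every 60 degrees from there. Above it a ribbed dome, its top 42 mm above this point. The reamer weighs about 0.55 kg.
- rack_mid (a point): Middle of the top of the grey plastic reamer rack, 270 x 70 x 58 mm, long along its own x, with three holes 88 mm apart along it (one at this point). The new reamer stands in any of the three; the other two hold a white and a green reamer, alike below but with smaller domes, to be left alone.
- drift_grip (a point): Drift (steel wedge with blue grip), middle of its grip: 14 mm thick along its own y, 25 mm high, from 55 mm behind to 45 mm ahead of this point, which is 12.5 mm above its flat bottom edge. Own x points to the tip, z up. Weighs 0.22 kg. It lies upright, its bottom 34 mm above the counter, on two forked posts of a dark steel rest, 46 mm behind and 95 mm ahead; the grip is free between them.
- drift_tip (a point): Tip of the drift, at its bottom edge, 150 mm ahead of the grip's middle. The blade is 9 mm thick (5 mm at the very tip). Its bottom edge is straight; its height is 5 mm at the tip and grows by 1 mm every 4 mm, up to 25 mm, 80 mm behind the tip. Pushed level along the slot it meets the shank and wedges it up, which takes some 10 to 20 N of push.
- reamer_white: White reamer in the rack: a bystander. Origin at the underside of its collar.
- reamer_green: Green reamer in the rack: a bystander. Origin at the underside of its collar.
- tumbler: Red plastic tumbler, 76 mm across, 130 mm high: a bystander. Origin under its centre.
- foam_cup: White cup, 84 mm across, 100 mm high: a bystander. Origin under its centre.
- sauce_bottle: Red sauce bottle, 56 mm across, 170 mm high: a bystander. Origin under its centre.
Things that resemble listed ones, but are neither listed nor needed, are in the scene too. There is more than one size of the part that bears reamer_collar; the job needs the smaller. There is more than one size of the part that bears drift_grip; the job needs the smaller.

How it is judged (in metres and radians):
On the way, in this order (a step that is already met when the one before it is completed fails the run):
1. the reamer is fully home: collar flat on the nose (within 1.5 mm), upright, let go and holding by itself (z of reamer_collar in the frame of spindle_nose below 0.0015 m and horizontal distance between reamer_collar and spindle_nose below 0.005 m and angle between reamer_collar's own z axis and vertical below 0.1 rad and contact force between the fingers and reamer below 0.1 N and value of joint spindle below 0.003 m), for 0.3 s.
2. the drift is through the slot under the shank and has wedged the reamer up by more than 5 mm, the hand not on the reamer (z of reamer_collar in the frame of spindle_nose between 0.005 and 0.025 m and horizontal distance between reamer_collar and spindle_nose below 0.005 m and angle between reamer_collar's own z axis and vertical below 0.1 rad and horizontal distance between drift_tip and spindle_slot above 0.03 m and horizontal distance between drift_grip and spindle_slot below 0.125 m and x of drift_tip in the frame of spindle_slot between -0.012 and 0.012 m and z of drift_tip in the frame of spindle_slot between -0.01 and 0.02 m and contact force between the fingers and reamer below 0.1 N), for 0.2 s.
At the end, for the whole second after the job is handed in: The orange reamer stands loose in the spindle, its collar 5 to 25 mm above the nose, within 5 mm of the spindle axis and 0.1 rad of upright, resting on the drift; the drift is left through the slot, its tip more than 30 mm past the spindle axis; both released and at rest (all of step 2 and linear speed of each of reamer, drift below 0.02 m/s); the robot touches nothing.
It fails at once if the spindle is pressed down more than 6 mm (24 N): the motor would start (value of joint spindle above 0.006 m).
It fails at once if the reamer is pulled up by hand against the taper's grip (spindle lifted more than 2.5 mm with the fingers on the reamer) (value of joint spindle below -0.0025 m and contact force between the fingers and reamer above 1 N).
It fails at once if a bystander is moved by more than 20 mm (distance of any of reamer_white, reamer_green, tumbler, foam_cup, sauce_bottle from where it was at the start of the episode above 0.02 m).
It also fails if it takes over 72 s, if anything falls off the work surface, if the arm or the gripper's body presses on something with over 40 N, if the wrist force passes 120 N, or if a joint passes its speed limit or range.

## Working session

There is one attempt and no reset: what is moved stays moved. The work goes in short steps, Python scripts to look and compute and a tool call to move; the robot and the scene stay as the last step left them, time stands still between calls to the robot, and variables do not carry over. Pictures are saved under pics/ and viewed, and the job is handed in when it is done.

Besides the shell and the picture viewer there is one more tool, called after "Emit:" by a JSON object that holds its "name" and its "arguments". arm_command: Moves the arm, as the interface text tells. Shift numbers are shares of 0.02 m and turn numbers shares of 0.08 rad, none past 1 either way. Its arguments: {"type":"object","properties":{"plan":{"type":"array","items":{"type":"object","properties":{"dx":{"type":"number"},"dy":{"type":"number"},"dz":{"type":"number"},"wx":{"type":"number"},"wy":{"type":"number"},"wz":{"type":"number"}}}},"fingers":{"type":"number"},"force":{"type":"number"}},"required":["plan"]}

```bash
ls; mkdir -p pics
cat > h.py <<'E'
import numpy as np, cv2
from plant import r
def K(n):
    m=r.camera_model(n); f=192/np.tan(np.radians(m["vertical_fov"])/2); return f,m
def px2w(n,u,v,d,m=None):
    f,mm=K(n); m=m or mm
    c=np.array([(u-m["cx"])/f*d,(v-m["cy"])/f*d,d]); return np.array(m["R"]).T@(c-np.array(m["t"]))
def ray_z(n,u,v,z):
    f,m=K(n); R=np.array(m["R"]);t=np.array(m["t"])
    o=-R.T@t; d=R.T@np.array([(u-m["cx"])/f,(v-m["cy"])/f,1]); return o+d*(z-o[2])/d[2]
def proj(n,X):
    f,m=K(n); c=np.array(m["R"])@np.array(X)+np.array(m["t"]); return f*c[0]/c[2]+m["cx"],f*c[1]/c[2]+m["cy"]
def save(n,p,sc=1.5):
    cv2.imwrite(p,cv2.resize(n[...,::-1],None,fx=sc,fy=sc,interpolation=cv2.INTER_CUBIC))
E
python3 - <<'E'
from h import *
for n in("scene","top"):
    p,d=r.capture(n); save(p,f"pics/{n}0.png"); np.savez(f"{n}0.npz",p=p,d=d); m=r.camera_model(n); print(n,m["vertical_fov"],m["cx"],m["cy"],np.round(m["R"],3).tolist(),np.round(m["t"],3))
print(r.get_state())
E
```

```text
pics
scene 51.68356041798122 254.84010881715827 189.6041116959976 [[0.699, 0.715, 0.011], [0.405, -0.384, -0.83], [-0.589, 0.584, -0.558]] [-0.286 -0.084  1.491]
top 49.01003550232416 256.2661873408753 189.85024392140917 [[-0.021, -1.0, -0.014], [-0.985, 0.023, -0.169], [0.17, 0.01, -0.985]] [-0.004  0.465  1.565]
{'time_s': 0.1, 'joints': array([-5.56867167e+01,  2.05856625e+01,  6.40287995e-01, -1.77790336e-02,
       -7.01358293e+01, -1.65076636e+01]), 'qd': array([ 0.00141096, -0.15428213,  0.08294945,  0.08288938,  0.02075976,
        0.0185103 ]), 'joint_torque': array([-8.82161476e-04, -5.84164131e+01,  2.93751687e+01,  7.01550320e+00,
        1.01953375e-02, -4.88337776e-05]), 'tcp_pos': array([ 0.20626856, -0.64227915,  0.23674468]), 'eef_rot': array([ 94.87808242,  89.91709336, 112.67764911]), 'contact_force': array([ 0.33242429, -1.08067924, -0.41712   ]), 'moment': array([-0.04181913, -0.01135416,  0.03277889]), 'gripper_width': 0.08763518716855861}
```

View pics/scene0.png

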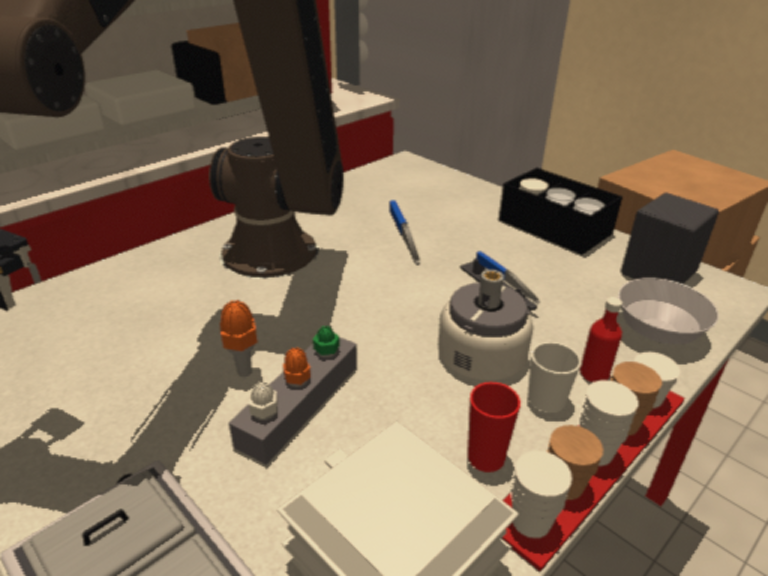

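View pics/top0.png

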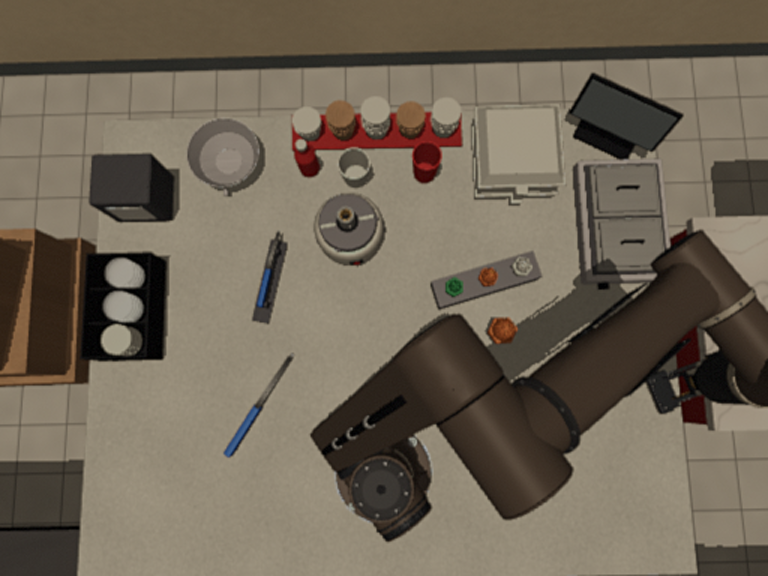

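Orange reamers: the one in the rack at top (488,276)/1.5 and a larger one standing free at (502,330)/1.5. The rack one fits (smaller, in a rack hole). Drifts: one on the dark rest at (270,278)/1.5 and a longer one flat on the counter at (257,408)/1.5. The one on the rest fits.

Run:
```python
from h import *
Z=dict(juicer=0,spindle_nose=.184,spindle_slot=.126,reamer_collar=.058,reamer_grip=.081,rack_mid=.058,drift_grip=.0465,drift_tip=.034,reamer_white=.058,reamer_green=.058,tumbler=0,foam_cup=0,sauce_bottle=0)
for n in("scene","top"):
    for q,z in Z.items():
        if r.get_state()["time_s"]>2.2: pass
        if n=="scene" and q in("juicer","tumbler","foam_cup","sauce_bottle","reamer_white","reamer_green","rack_mid"): continue
        l=r.spot_point(n,q)
        print(n,q,[(round(o["score"],2),np.round(o["centre"],1).tolist(),np.round(ray_z(n,*o["centre"],z),4).tolist()) for o in l[:3]])
a=np.load("top0.npz")["p"]
save(a[60:230,150:380],"pics/crop1.png",3.4)
print(r.get_state()["time_s"])
```

```text
scene spindle_nose [(0.93, [327.2, 184.4], [0.6147, 0.0685, 0.184]), (0.16, [321.4, 235.6], [0.7342, -0.1114, 0.184])]
scene spindle_slot [(0.53, [322.9, 202.3], [0.6121, 0.0631, 0.126])]
scene reamer_collar [(0.91, [197.5, 249.6], [0.4632, -0.2628, 0.058]), (0.68, [158.3, 228.0], [0.3178, -0.2876, 0.058]), (0.17, [321.7, 231.2], [0.6411, 0.0316, 0.058])]
scene reamer_grip [(0.89, [198.3, 248.4], [0.4822, -0.2728, 0.081]), (0.66, [161.8, 219.8], [0.3199, -0.2743, 0.081])]
scene drift_grip [(0.85, [266.8, 148.1], [0.1802, 0.2875, 0.0465]), (0.6, [329.7, 177.4], [0.476, 0.2918, 0.0465])]
scene drift_tip [(0.7, [359.7, 203.2], [0.6234, 0.2536, 0.034])]
top juicer [(0.55, [231.7, 156.3], [0.6086, 0.0809, 0.0])]
top spindle_nose [(0.73, [226.1, 142.8], [0.6109, 0.0876, 0.184]), (0.29, [235.7, 154.1], [0.569, 0.0541, 0.184])]
top spindle_slot []
top reamer_collar [(0.63, [334.6, 218.2], [0.348, -0.3028, 0.058]), (0.57, [325.3, 187.7], [0.4637, -0.274, 0.058]), (0.27, [347.8, 179.6], [0.4927, -0.3601, 0.058])]
top reamer_grip [(0.81, [331.3, 217.7], [0.3478, -0.2869, 0.081]), (0.61, [322.9, 184.6], [0.4716, -0.2621, 0.081])]
top rack_mid [(0.71, [322.5, 184.0], [0.4781, -0.2641, 0.058])]
top drift_grip [(0.9, [159.8, 285.9], [0.1149, 0.3464, 0.0465]), (0.53, [178.1, 189.8], [0.4705, 0.2831, 0.0465])]
top drift_tip [(0.71, [188.6, 153.9], [0.6135, 0.2461, 0.034]), (0.66, [196.3, 237.4], [0.2896, 0.215, 0.034])]
top reamer_white []
top reamer_green [(0.54, [303.4, 191.5], [0.4511, -0.1912, 0.058])]
top tumbler [(0.63, [285.1, 114.3], [0.7773, -0.1361, 0.0])]
top foam_cup [(0.6, [235.5, 117.3], [0.7698, 0.0638, 0.0])]
top sauce_bottle [(0.87, [206.5, 108.9], [0.8083, 0.1807, 0.0])]
1.05
```

View pics/crop1.png

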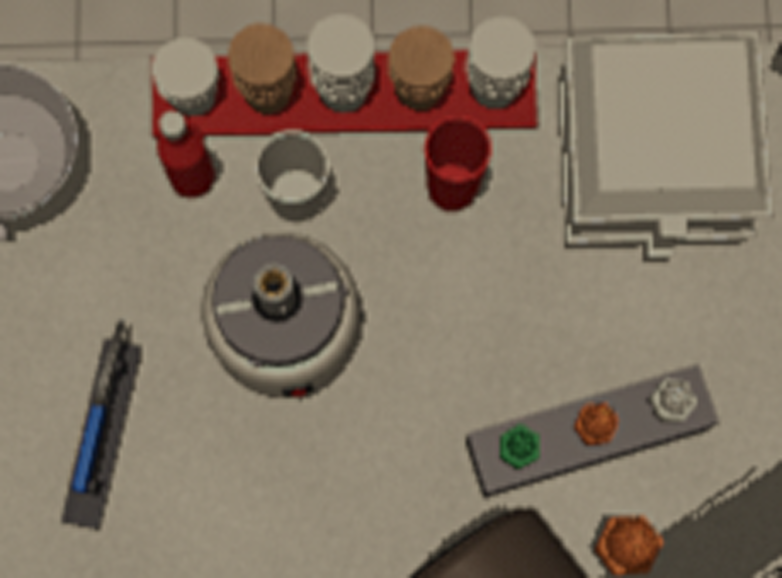

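Crop confirms the smaller orange reamer sits mid-rack between green and white. The big one stands free about 12 cm nearer the robot, so I'll check its size for gripper clearance.

Run:
```python
from h import *
def cloud(n):
    z=np.load(f"{n}0.npz"); p,d=z["p"],z["d"]; f,m=K(n)
    v,u=np.mgrid[:384,:512]; c=np.stack([(u-m["cx"])/f*d,(v-m["cy"])/f*d,d],-1)
    return p,(c-np.array(m["t"]))@np.array(m["R"]),d
for n in("top","scene"):
    p,W,d=cloud(n)
    hsv=cv2.cvtColor(p,cv2.COLOR_RGB2HSV)
    o=(hsv[...,0]<14)&(hsv[...,1]>150)&(hsv[...,2]>60)&(d>0)
    for nm,c in(("rackR",(.474,-.265)),("big",(.348,-.29))):
        k=o&(np.hypot(W[...,0]-c[0],W[...,1]-c[1])<.05)
        w=W[k]; print(n,nm,len(w),np.percentile(w,[1,50,99],axis=0).round(3).tolist())
    k=(np.hypot(W[...,0]-.612,W[...,1]-.085)<.05)&(W[...,2]>.165)&(W[...,2]<.2)
    w=W[k]; print(n,"spindle",len(w),np.percentile(w,[1,50,99],axis=0).round(4).tolist(), w.mean(0))
    for nm,c,rr in(("green",(.451,-.19),.045),("white",(.495,-.35),.045)):
        k=(np.hypot(W[...,0]-c[0],W[...,1]-c[1])<rr)&(W[...,2]>.065); w=W[k];print(n,nm,np.percentile(w,[1,50,99],axis=0).round(3).tolist())
st=r.get_state(); from scipy.spatial.transform import Rotation as Ro
print(Ro.from_euler("xyz",st["eef_rot"],degrees=True).as_matrix().round(3))
f,m=K("wrist"); Rw=np.array(m["R"]);print("cam pos",-Rw.T@m["t"],"fwd",Rw[2],"right",Rw[0],m["vertical_fov"])
```

```text
top rackR 113 [[0.453, -0.285, 0.068], [0.467, -0.264, 0.11], [0.488, -0.248, 0.126]]
top big 247 [[0.308, -0.321, 0.082], [0.333, -0.286, 0.142], [0.364, -0.263, 0.165]]
top spindle 94 [[0.5927, 0.0536, 0.1664], [0.6132, 0.0736, 0.181], [0.6317, 0.0918, 0.1886]] [0.61144798 0.073492   0.17988196]
top green [[0.427, -0.213, 0.065], [0.447, -0.184, 0.092], [0.47, -0.164, 0.117]]
top white [[0.472, -0.377, 0.066], [0.492, -0.351, 0.098], [0.52, -0.332, 0.121]]
scene rackR 339 [[0.462, -0.293, 0.067], [0.485, -0.277, 0.098], [0.495, -0.255, 0.124]]
scene big 638 [[0.33, -0.327, 0.081], [0.356, -0.304, 0.123], [0.369, -0.269, 0.161]]
scene spindle 177 [[0.5932, 0.052, 0.1656], [0.6145, 0.0678, 0.1798], [0.6317, 0.0904, 0.1853]] [0.61414616 0.06970052 0.17778284]
scene green [[0.435, -0.207, 0.068], [0.46, -0.193, 0.089], [0.473, -0.166, 0.114]]
scene white [[0.484, -0.378, 0.068], [0.507, -0.361, 0.091], [0.519, -0.333, 0.117]]
[[ 0.    -0.306  0.952]
 [ 0.     0.952  0.306]
 [-1.     0.     0.   ]]
cam pos [ 0.13731444 -0.6651546   0.38583471] fwd [ 0.25745126  0.08268505 -0.96274713] right [-3.05703195e-01  9.52126859e-01  2.38727581e-05] 67.04910879091013
```

Emit:
{"name": "arm_command", "arguments": {"plan": [{"dx": -0.3,"dy": 0.72,"dz": 0.96},{"dx": -0.3,"dy": 0.72,"dz": 0.96},{"dx": -0.3,"dy": 0.72,"dz": 0.96},{"dx": -0.3,"dy": 0.72,"dz": 0.96},{"dx": -0.3,"dy": 0.72,"dz": 0.96},{"dx": -0.1,"dy": 0.72,"dz": 0.96},{"dx": -0.1,"dy": 0.72,"dz": 0.96},{"dx": 0,"dy": 0.72,"dz": 0.96},{"dx": 0,"dy": 0.72,"dz": 0.96},{"dx": 0,"dy": 0.72,"dz": 0.96},{"dx": 0,"dy": 0.72,"dz": 0.96},{"dx": 0,"dy": 0.72,"dz": 0.96},{"dx": 0,"dy": 0.72,"dz": 0.96},{"dx": 0,"dy": 0.72,"dz": 0.96},{"dx": 0,"dy": 0.72,"dz": 0.96},{"dx": 0,"dy": 0.72,"dz": 0.96},{"dx": 0,"dy": 0.72,"dz": 0.96},{"dx": 0,"dy": 0.72,"dz": 0.96},{"dx": 0,"dy": 0.72,"dz": 0.96},{}], "fingers": -1}}

```text
schema error: expected keys dx, dy, dz, wx, wy, wz
```

Run:
```python
from h import *
p,d=r.capture("wrist"); save(p,"pics/w1.png"); np.savez("w1.npz",p=p,d=d)
for q,z in(("reamer_grip",.081),("reamer_collar",.058),("rack_mid",.058)):
    l=r.spot_point("wrist",q); print(q,[(round(o["score"],2),np.round(o["centre"],1).tolist(),np.round(ray_z("wrist",*o["centre"],z),4).tolist()) for o in l[:3]])
s=r.get_state();print(s["tcp_pos"],s["eef_rot"],s["joints"],s["time_s"])
```

```text
reamer_grip []
reamer_collar []
rack_mid []
[ 0.20639487 -0.64264431  0.23756807] [156.70642435  89.99858518 174.5155688 ] [-5.56856046e+01  2.05459340e+01  6.81745326e-01  1.15575923e-03
 -7.01367169e+01 -1.65056436e+01] 1.25
```

View pics/w1.png

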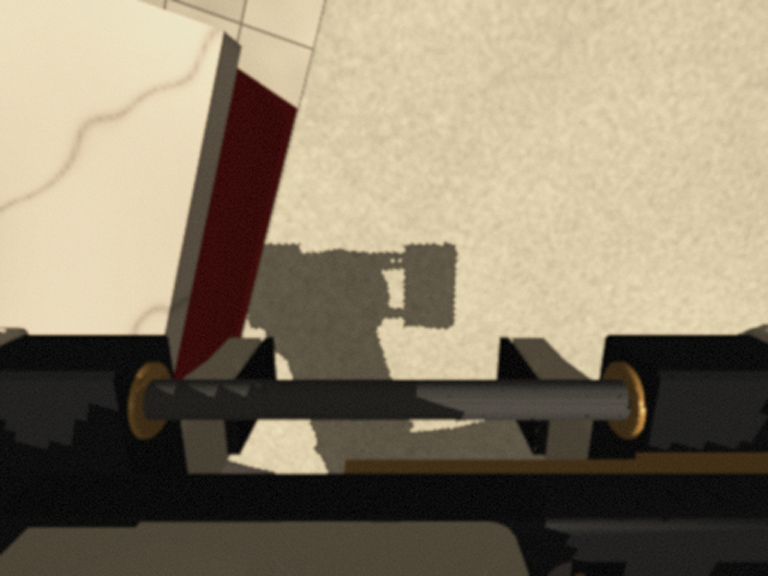

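The call was refused because each row needs all six keys; the view shows the start area only. Resending.

Emit:
{"name": "arm_command", "arguments": {"plan": [{"dx": -0.3,"dy": 0.72,"dz": 0.96,"wx": 0,"wy": 0,"wz": 0},{"dx": -0.3,"dy": 0.72,"dz": 0.96,"wx": 0,"wy": 0,"wz": 0},{"dx": -0.3,"dy": 0.72,"dz": 0.96,"wx": 0,"wy": 0,"wz": 0},{"dx": -0.3,"dy": 0.72,"dz": 0.96,"wx": 0,"wy": 0,"wz": 0},{"dx": -0.3,"dy": 0.72,"dz": 0.96,"wx": 0,"wy": 0,"wz": 0},{"dx": 0,"dy": 0.72,"dz": 0.96,"wx": 0,"wy": 0,"wz": 0},{"dx": 0,"dy": 0.72,"dz": 0.96,"wx": 0,"wy": 0,"wz": 0},{"dx": 0,"dy": 0.72,"dz": 0.96,"wx": 0,"wy": 0,"wz": 0},{"dx": 0,"dy": 0.72,"dz": 0.96,"wx": 0,"wy": 0,"wz": 0},{"dx": 0,"dy": 0.72,"dz": 0.96,"wx": 0,"wy": 0,"wz": 0},{"dx": 0,"dy": 0.72,"dz": 0.96,"wx": 0,"wy": 0,"wz": 0},{"dx": 0,"dy": 0.72,"dz": 0.96,"wx": 0,"wy": 0,"wz": 0},{"dx": 0,"dy": 0.72,"dz": 0.96,"wx": 0,"wy": 0,"wz": 0},{"dx": 0,"dy": 0.72,"dz": 0.96,"wx": 0,"wy": 0,"wz": 0},{"dx": 0,"dy": 0.72,"dz": 0.96,"wx": 0,"wy": 0,"wz": 0},{"dx": 0,"dy": 0.72,"dz": 0.96,"wx": 0,"wy": 0,"wz": 0},{"dx": 0,"dy": 0.72,"dz": 0.96,"wx": 0,"wy": 0,"wz": 0},{"dx": 0,"dy": 0.72,"dz": 0.96,"wx": 0,"wy": 0,"wz": 0},{"dx": 0,"dy": 0.72,"dz": 0.96,"wx": 0,"wy": 0,"wz": 0},{"dx": 0,"dy": 0,"dz": 0,"wx": 0,"wy": 0,"wz": 0}], "fingers": -1}}

```text
time_s: 2.92
tcp_pos: [0.4811, -0.2544, 0.2704]
eef_rot: [-26.8, 89.7, -9.3]
contact_force: [0.8, -1.1, 0.8]
gripper_width: 0.0879
```

```bash
cat > look.py <<'E'
import sys
from h import *
name=sys.argv[1]
p,d=r.capture("wrist"); save(p,f"pics/{name}.png"); np.savez(f"{name}.npz",p=p,d=d)
for a in sys.argv[2:]:
    q,z=a.split("="); l=r.spot_point("wrist",q); print(q,[(round(o["score"],2),np.round(o["centre"],1).tolist(),np.round(ray_z("wrist",*o["centre"],float(z)),4).tolist()) for o in l[:3]])
from scipy.spatial.transform import Rotation as Ro
s=r.get_state();print(s["tcp_pos"].round(4),"toolY",Ro.from_euler("xyz",s["eef_rot"],degrees=True).as_matrix().round(3).tolist(),s["joints"].round(1),s["time_s"],s["contact_force"].round(2))
E
python3 look.py w2 reamer_grip=.081 reamer_collar=.058 rack_mid=.058
```

```text
reamer_grip [(0.97, [247.5, 161.5], [0.468, -0.2726, 0.081]), (0.22, [251.0, 165.8], [0.4717, -0.2672, 0.081])]
reamer_collar [(0.6, [248.2, 161.4], [0.4711, -0.272, 0.058])]
rack_mid [(0.71, [247.6, 159.9], [0.4692, -0.2737, 0.058])]
[ 0.4788 -0.2571  0.2703] toolY [[0.004, -0.3, 0.954], [-0.001, 0.954, 0.3], [-1.0, -0.002, 0.003]] [ -7.5   6.8 -13.2   0.  -69.7 -65. ] 3.1167 [ 0.02 -0.6  -0.  ]
```

View pics/w2.png

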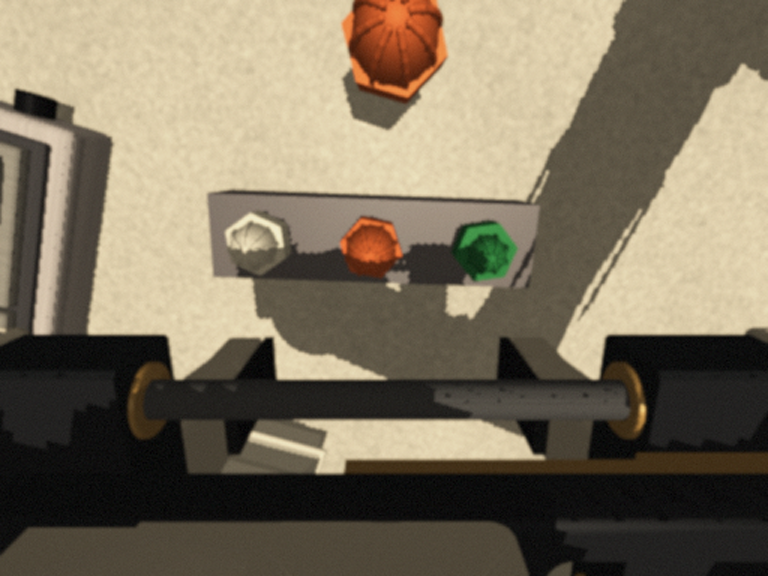

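Run:
```python
from h import *
a=np.load("w2.npz")["p"]; save(a[135:195,215:285],"pics/c2.png",9)
```

```text
(no output)
```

View pics/c2.png

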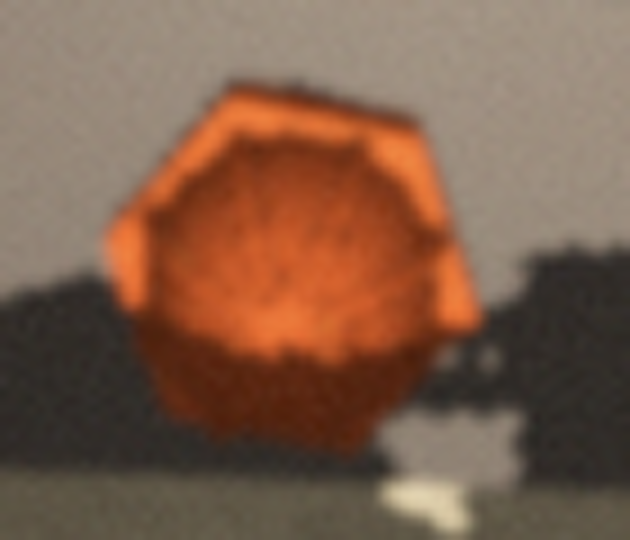

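Run:
```python
from h import *
P=[(235,85),(425,125),(480,325),(110,238)]
W=[ray_z("wrist",215+(u+.5)/9-.5,135+(v+.5)/9-.5,.092)[:2] for u,v in P]
W=np.array(W); c=(W[2]+W[3])/2; print(c, np.hypot(*(W-c).T), (np.degrees(np.arctan2(*(W-c).T[::-1]))).round(1), np.degrees(np.arctan2(*(W[1]-W[0])[::-1])))
print(ray_z("wrist",247.5,161.5,.081))
a=np.load("w2.npz");f,m=K("wrist");d=a["d"];v,u=np.mgrid[:384,:512];c3=np.stack([(u-m["cx"])/f*d,(v-m["cy"])/f*d,d],-1);X=(c3-np.array(m["t"]))@np.array(m["R"])
hsv=cv2.cvtColor(a["p"],cv2.COLOR_RGB2HSV)
k=(hsv[...,0]<14)&(hsv[...,1]>140)&(X[...,2]>.085)&(X[...,2]<.097)&(np.hypot(X[...,0]-.47,X[...,1]+.27)<.03)
h=cv2.convexHull(X[k][:,:2].astype(np.float32))[:,0]
best=min(((max((h@[np.cos(t+i*np.pi/3),np.sin(t+i*np.pi/3)]).max()-(h@[np.cos(t+i*np.pi/3),np.sin(t+i*np.pi/3)]).min() for i in range(3)),np.degrees(t)) for t in np.arange(0,np.pi/3,.02)));print(best, X[k].min(0),X[k].max(0),(X[k].max(0)+X[k].min(0))/2)
```

```text
[ 0.47014473 -0.27239746] [0.02576628 0.02560898 0.02403667 0.02403667] [-146.1  158.    94.   -86. ] 95.60694560351902
[ 0.46722791 -0.27359374  0.081     ]
(np.float64(0.04243718532413765), np.float64(5.729577951308233)) [ 0.44826892 -0.29614373  0.08539346] [ 0.49231569 -0.24957464  0.09695403] [ 0.47029231 -0.27285919  0.09117375]
```

The reamer's hex centre is at (0.470, −0.2725) with flat normals at about 5/65/125°. I'll grip at 65°, which clears its neighbours and the big reamer.

Emit:
{"name": "arm_command", "arguments": {"plan": [{"dx": 0,"dy": -0.6,"dz": -0.65,"wx": 0,"wy": 0,"wz": 0},{"dx": 0.4,"dy": 0,"dz": 0,"wx": 1,"wy": 0,"wz": 0},{"dx": 0.4,"dy": 0,"dz": 0,"wx": 1,"wy": 0,"wz": 0},{"dx": 0.4,"dy": 0,"dz": 0,"wx": 1,"wy": 0,"wz": 0},{"dx": 0.4,"dy": 0,"dz": 0,"wx": 1,"wy": 0,"wz": 0},{"dx": 0.4,"dy": 0,"dz": 0,"wx": 1,"wy": 0,"wz": 0},{"dx": 0.4,"dy": 0,"dz": 0,"wx": 1,"wy": 0,"wz": 0},{"dx": 0.4,"dy": 0,"dz": 0,"wx": 1,"wy": 0,"wz": 0},{"dx": 0.4,"dy": 0,"dz": 0,"wx": 1,"wy": 0,"wz": 0},{"dx": 0.4,"dy": 0,"dz": 0,"wx": 1,"wy": 0,"wz": 0},{"dx": 0,"dy": 0,"dz": 0,"wx": 0.3,"wy": 0,"wz": 0},{"dx": 0,"dy": 0,"dz": 0,"wx": 0,"wy": 0,"wz": 0}]}}

```text
time_s: 4.12
tcp_pos: [0.4618, -0.2846, 0.1963]
eef_rot: [2.8, 89.7, -25.5]
contact_force: [0.3, -1.1, 1.2]
gripper_width: 0.0877
```

```bash
python3 look.py w3 reamer_grip=.081
cat > go.py <<'E'
import sys
from h import *
from scipy.spatial.transform import Rotation as Ro
s=r.get_state(); R=Ro.from_euler("xyz",s["eef_rot"],degrees=True).as_matrix()
t=np.array([float(x) for x in sys.argv[1:4]]); ang=float(sys.argv[4]) if len(sys.argv)>4 else None
d=R.T@(t-s["tcp_pos"]); print("units",(d/.02).round(2), "tcp",s["tcp_pos"].round(4),"tilt x",R[:,0].round(4))
# desired: x down, y at ang
if ang is not None:
    a=np.radians(ang); y=np.array([np.cos(a),np.sin(a),0]); x=np.array([0,0,-1.]); D=np.stack([x,y,np.cross(x,y)],1)
    print("rot units",(Ro.from_matrix(R.T@D).as_rotvec()/.08).round(2))
print("yang",np.degrees(np.arctan2(R[1,1],R[0,1])).round(2),s["time_s"],"F",s["contact_force"].round(2),"w",s["gripper_width"],s["joints"].round(1))
E
python3 go.py .470 -.2725 .075 65
```

```text
reamer_grip [(0.97, [274.0, 194.2], [0.4722, -0.272, 0.081])]
[ 0.462  -0.2844  0.1965] toolY [[0.006, 0.472, 0.882], [-0.002, 0.882, -0.472], [-1.0, 0.0, 0.006]] [-1.090e+01  9.700e+00 -1.980e+01  1.000e-01 -6.010e+01 -1.074e+02] 4.2167 [ 0.97  0.01 -0.55]
units [6.07 0.71 0.03] tcp [ 0.462  -0.2844  0.1965] tilt x [ 0.0056 -0.0024 -1.    ]
rot units [-0.69  0.08 -0.  ]
yang 61.83 4.2167 F [ 0.97  0.01 -0.55] w 0.08765944587053011 [-1.090e+01  9.700e+00 -1.980e+01  1.000e-01 -6.010e+01 -1.074e+02]
```

View pics/w3.png

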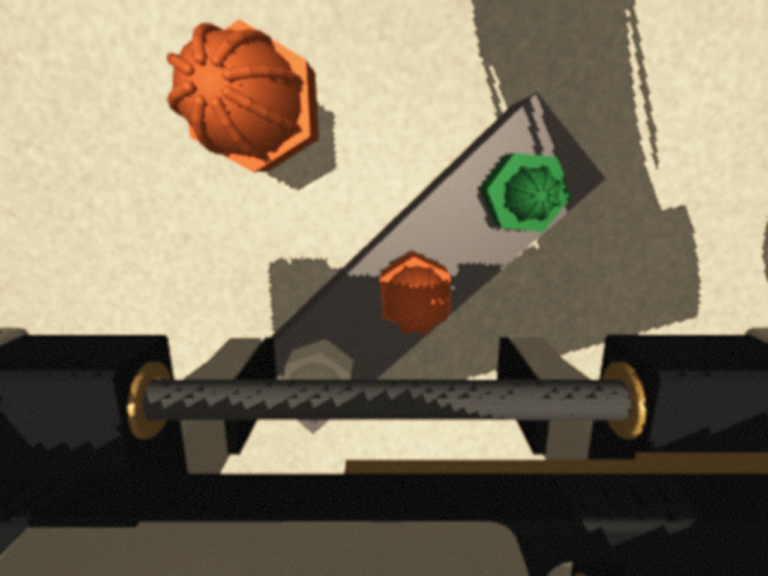

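Hex flats now nearly square to the jaws. Reamer centred at (414,293)/1.5, measured about (0.471,−0.272).

Emit:
{"name": "arm_command", "arguments": {"plan": [{"dx": 0,"dy": 0.4,"dz": 0.03,"wx": -0.4,"wy": 0.08,"wz": 0},{"dx": 0,"dy": 0.36,"dz": 0.03,"wx": 0,"wy": 0,"wz": 0},{"dx": 0.9,"dy": 0,"dz": 0,"wx": 0,"wy": 0,"wz": 0},{"dx": 0.9,"dy": 0,"dz": 0,"wx": 0,"wy": 0,"wz": 0},{"dx": 0,"dy": 0,"dz": 0,"wx": 0,"wy": 0,"wz": 0}]}}

```text
time_s: 4.63
tcp_pos: [0.4729, -0.2706, 0.1623]
eef_rot: [19.2, 89.7, -6.7]
contact_force: [-1.3, 0.8, -0.2]
gripper_width: 0.0878
```

```bash
python3 look.py w4 reamer_grip=.081;python3 go.py .471 -.272 .075 63.5
```

```text
reamer_grip [(0.82, [258.0, 201.1], [0.4744, -0.2709, 0.081])]
[ 0.474  -0.2714  0.165 ] toolY [[0.008, 0.437, 0.9], [-0.002, 0.9, -0.437], [-1.0, 0.001, 0.008]] [-9.200e+00  1.170e+01 -2.180e+01  1.000e-01 -5.600e+01 -1.067e+02] 4.7333 [ 0.63  0.5  -0.23]
units [ 4.5  -0.1  -0.16] tcp [ 0.474  -0.2714  0.165 ] tilt x [ 0.0077 -0.0021 -1.    ]
rot units [ 0.13  0.1  -0.02]
yang 64.11 4.7333 F [ 0.63  0.5  -0.23] w 0.08765143640770415 [-9.200e+00  1.170e+01 -2.180e+01  1.000e-01 -5.600e+01 -1.067e+02]
```

View pics/w4.png

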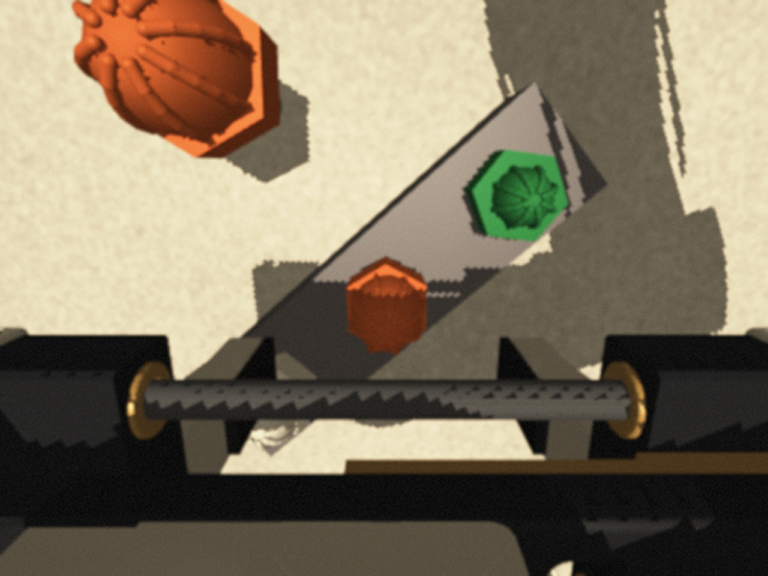

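Emit:
{"name": "arm_command", "arguments": {"plan": [{"dx": 0.7,"dy": 0,"dz": -0.1,"wx": 0,"wy": 0.1,"wz": 0},{"dx": 0.8,"dy": 0,"dz": 0,"wx": 0,"wy": 0,"wz": 0},{"dx": 0.8,"dy": 0,"dz": 0,"wx": 0,"wy": 0,"wz": 0},{"dx": 0.8,"dy": 0,"dz": 0,"wx": 0,"wy": 0,"wz": 0},{"dx": 0.6,"dy": 0,"dz": 0,"wx": 0,"wy": 0,"wz": 0},{"dx": 0.4,"dy": 0,"dz": 0,"wx": 0,"wy": 0,"wz": 0},{"dx": 0,"dy": 0,"dz": 0,"wx": 0,"wy": 0,"wz": 0},{"dx": 0,"dy": 0,"dz": 0,"wx": 0,"wy": 0,"wz": 0}]}}

```text
time_s: 5.4
tcp_pos: [0.4784, -0.2708, 0.0864]
eef_rot: [16.2, 89.4, -9.4]
contact_force: [0.2, 0.1, 0.1]
gripper_width: 0.0877
```

```bash
python3 go.py .471 -.272 .075 63.5
```

```text
units [ 0.57 -0.21 -0.31] tcp [ 0.4784 -0.2708  0.0864] tilt x [ 0.0106 -0.0018 -0.9999]
rot units [ 0.19  0.13 -0.04]
yang 64.39 5.4 F [0.25 0.13 0.06] w 0.08766184663095217 [  -9.1   17.   -26.7    0.   -45.6 -106.5]
```

Emit:
{"name": "arm_command", "arguments": {"plan": [{"dx": 0.3,"dy": -0.15,"dz": -0.25,"wx": 0,"wy": 0.13,"wz": -0.04},{"dx": 0.3,"dy": -0.06,"dz": -0.1,"wx": 0,"wy": 0,"wz": 0},{"dx": 0,"dy": 0,"dz": 0,"wx": 0,"wy": 0,"wz": 0},{"dx": 0,"dy": 0,"dz": 0,"wx": 0,"wy": 0,"wz": 0}]}}

```text
time_s: 5.73
tcp_pos: [0.4711, -0.272, 0.0757]
eef_rot: [4.1, 89.9, -21.4]
contact_force: [0.4, -0.5, -0.3]
gripper_width: 0.0874
```

```bash
python3 go.py .471 -.272 .075 63.5
```

```text
units [ 0.04 -0.   -0.  ] tcp [ 0.4711 -0.272   0.0757] tilt x [ 2.4e-03 -9.0e-04 -1.0e+00]
rot units [ 0.2   0.03 -0.  ]
yang 64.42 5.7333 F [ 0.38 -0.51 -0.26] w 0.08738625895497235 [  -9.3   17.6  -27.7    0.   -44.5 -106.3]
```

Emit:
{"name": "arm_command", "arguments": {"plan": [{"dx": 0,"dy": 0,"dz": 0,"wx": 0,"wy": 0,"wz": 0},{"dx": 0,"dy": 0,"dz": 0,"wx": 0,"wy": 0,"wz": 0},{"dx": 0,"dy": 0,"dz": 0,"wx": 0,"wy": 0,"wz": 0},{"dx": 0,"dy": 0,"dz": 0,"wx": 0,"wy": 0,"wz": 0},{"dx": 0,"dy": 0,"dz": 0,"wx": 0,"wy": 0,"wz": 0},{"dx": 0,"dy": 0,"dz": 0,"wx": 0,"wy": 0,"wz": 0},{"dx": 0,"dy": 0,"dz": 0,"wx": 0,"wy": 0,"wz": 0},{"dx": 0,"dy": 0,"dz": 0,"wx": 0,"wy": 0,"wz": 0}], "fingers": 1, "force": 50}}

```text
time_s: 6.4
tcp_pos: [0.4722, -0.2722, 0.0771]
eef_rot: [10.5, 89.7, -15.0]
contact_force: [1.6, 0.1, -0.7]
gripper_width: 0.0415
```

```bash
python3 go.py .471 -.272 .28 63.5
```

```text
units [-1.015e+01 -1.000e-02 -0.000e+00] tcp [ 0.4722 -0.2722  0.0771] tilt x [ 0.0053 -0.0014 -1.    ]
rot units [ 0.2   0.07 -0.01]
yang 64.42 6.4 F [ 1.57  0.08 -0.75] w 0.04148773236190176 [  -9.3   17.5  -27.6    0.   -44.6 -106.3]
```

Emit:
{"name": "arm_command", "arguments": {"plan": [{"dx": -0.5,"dy": 0,"dz": 0,"wx": 0,"wy": 0.07,"wz": 0},{"dx": -0.9,"dy": 0,"dz": 0,"wx": 0,"wy": 0,"wz": 0},{"dx": -0.9,"dy": 0,"dz": 0,"wx": 0,"wy": 0,"wz": 0},{"dx": -0.9,"dy": 0,"dz": 0,"wx": 0,"wy": 0,"wz": 0},{"dx": -0.9,"dy": 0,"dz": 0,"wx": 0,"wy": 0,"wz": 0},{"dx": -0.9,"dy": 0,"dz": 0,"wx": 0,"wy": 0,"wz": 0},{"dx": -0.9,"dy": 0,"dz": 0,"wx": 0,"wy": 0,"wz": 0},{"dx": -0.9,"dy": 0,"dz": 0,"wx": 0,"wy": 0,"wz": 0},{"dx": -0.9,"dy": 0,"dz": 0,"wx": 0,"wy": 0,"wz": 0},{"dx": -0.9,"dy": 0,"dz": 0,"wx": 0,"wy": 0,"wz": 0},{"dx": -0.9,"dy": 0,"dz": 0,"wx": 0,"wy": 0,"wz": 0},{"dx": 0,"dy": 0,"dz": 0,"wx": 0,"wy": 0,"wz": 0}]}}

```text
time_s: 7.4
tcp_pos: [0.4647, -0.2689, 0.2639]
eef_rot: [177.0, 88.5, 151.2]
contact_force: [0.5, -1.5, -4.2]
gripper_width: 0.0419
```

```bash
python3 look.py w5; python3 go.py .50 .085 .285 63.5;  python3 - <<'E'
from h import *
p,d=r.capture("scene"); save(p,"pics/s5.png")
E
```

```text
[ 0.464  -0.2683  0.2617] toolY [[-0.024, 0.436, 0.9], [0.014, 0.9, -0.436], [-1.0, 0.002, -0.028]] [  -9.5    7.5  -13.3   -0.6  -70.7 -106.2] 7.45 [-0.45  0.66 -5.48]
units [-0.96 16.69 -6.11] tcp [ 0.464  -0.2683  0.2617] tilt x [-0.0241  0.0138 -0.9996]
rot units [ 0.14 -0.35 -0.02]
yang 64.14 7.45 F [-0.45  0.66 -5.48] w 0.041354157975883314 [  -9.5    7.5  -13.3   -0.6  -70.7 -106.2]
```

View pics/w5.png

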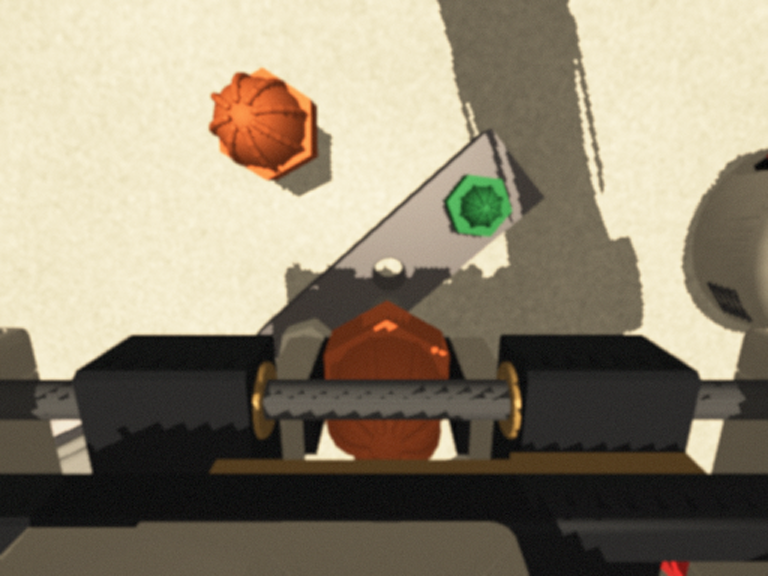

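View pics/s5.png

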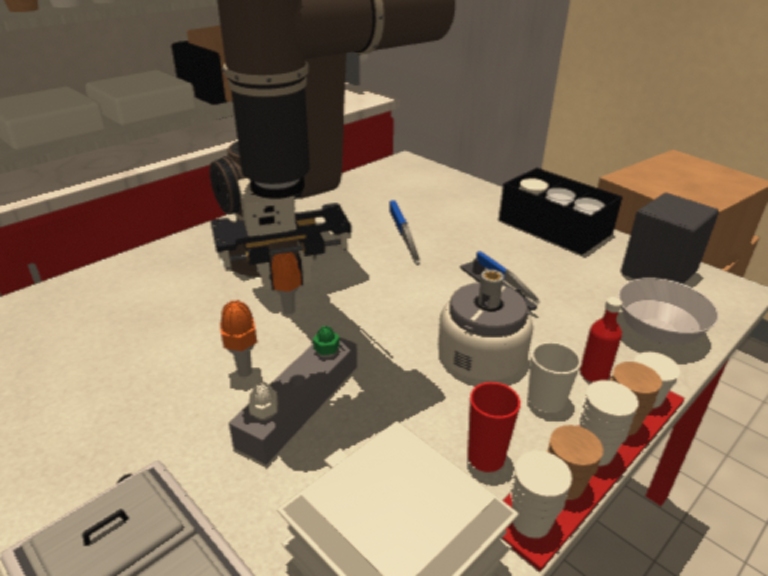

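Emit:
{"name": "arm_command", "arguments": {"plan": [{"dx": -0.5,"dy": 0.4,"dz": 0.1,"wx": 0.1,"wy": -0.35,"wz": 0},{"dx": -0.5,"dy": 0.9,"dz": 0.17,"wx": 0,"wy": 0,"wz": 0},{"dx": -0.2,"dy": 0.98,"dz": 0.17,"wx": 0,"wy": 0,"wz": 0},{"dx": -0.1,"dy": 0.98,"dz": 0.17,"wx": 0,"wy": 0,"wz": 0},{"dx": 0,"dy": 0.98,"dz": 0.17,"wx": 0,"wy": 0,"wz": 0},{"dx": 0,"dy": 0.98,"dz": 0.17,"wx": 0,"wy": 0,"wz": 0},{"dx": 0,"dy": 0.98,"dz": 0.17,"wx": 0,"wy": 0,"wz": 0},{"dx": 0,"dy": 0.98,"dz": 0.17,"wx": 0,"wy": 0,"wz": 0},{"dx": 0,"dy": 0.98,"dz": 0.17,"wx": 0,"wy": 0,"wz": 0},{"dx": 0,"dy": 0.98,"dz": 0.17,"wx": 0,"wy": 0,"wz": 0},{"dx": 0,"dy": 0.98,"dz": 0.17,"wx": 0,"wy": 0,"wz": 0},{"dx": 0,"dy": 0.98,"dz": 0.17,"wx": 0,"wy": 0,"wz": 0},{"dx": 0,"dy": 0.98,"dz": 0.17,"wx": 0,"wy": 0,"wz": 0},{"dx": 0,"dy": 0.98,"dz": 0.17,"wx": 0,"wy": 0,"wz": 0},{"dx": 0,"dy": 0.98,"dz": 0.17,"wx": 0,"wy": 0,"wz": 0},{"dx": 0,"dy": 0.9,"dz": 0.17,"wx": 0,"wy": 0,"wz": 0},{"dx": 0,"dy": 0.6,"dz": 0.17,"wx": 0,"wy": 0,"wz": 0},{"dx": 0,"dy": 0.4,"dz": 0,"wx": 0,"wy": 0,"wz": 0},{"dx": 0,"dy": 0,"dz": 0,"wx": 0,"wy": 0,"wz": 0}]}}

```text
time_s: 9.08
tcp_pos: [0.6515, 0.0109, 0.2445]
eef_rot: [-164.1, 86.8, 169.1]
contact_force: [-0.0, 0.1, -4.4]
gripper_width: 0.0417
```

```bash
python3 go.py .684 .038 .285 63.5; python3 look.py w6 spindle_nose=.184 juicer=0 spindle_slot=.126
```

```text
units [-2.1   1.91  0.73] tcp [0.6515 0.0109 0.2445] tilt x [-0.0544  0.0104 -0.9985]
rot units [-0.07 -0.67  0.19]
yang 63.21 9.0833 F [-0.03  0.06 -4.39] w 0.041740464829823645 [  17.2   20.     1.4   -1.6  -74.2 -133.5]
spindle_nose [(0.84, [310.1, 127.9], [0.6092, 0.0715, 0.184])]
juicer [(0.58, [289.5, 132.7], [0.6155, 0.0706, 0.0])]
spindle_slot []
[0.6502 0.0087 0.2454] toolY [[-0.054, 0.452, 0.89], [0.01, 0.892, -0.452], [-0.998, -0.015, -0.053]] [  17.    19.8    1.2   -1.5  -74.2 -133.5] 9.2833 [ 0.08 -0.93 -5.36]
```

View pics/w6.png

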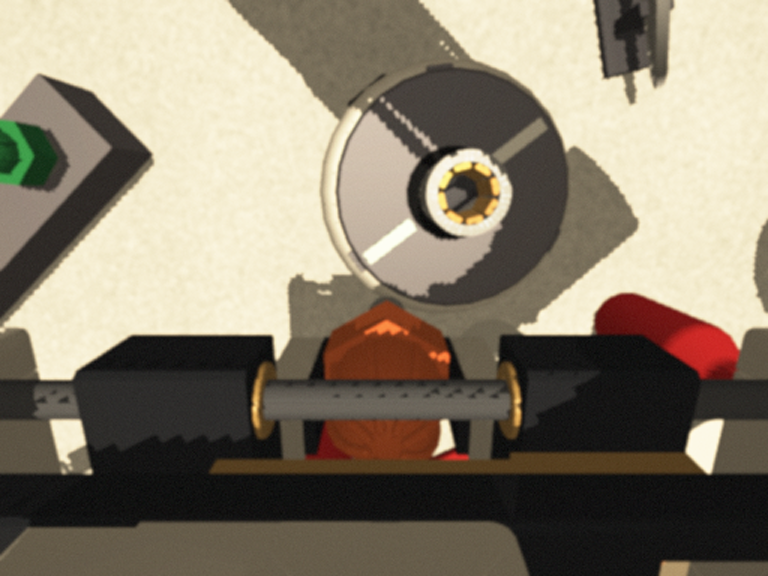

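Emit:
{"name": "arm_command", "arguments": {"plan": [{"dx": -0.6,"dy": 0.4,"dz": 0.1,"wx": 0,"wy": -0.4,"wz": 0.1},{"dx": -0.7,"dy": 0.5,"dz": 0.1,"wx": 0,"wy": -0.3,"wz": 0.1},{"dx": -0.6,"dy": 0.5,"dz": 0.1,"wx": 0,"wy": 0,"wz": 0},{"dx": -0.2,"dy": 0.2,"dz": 0,"wx": 0,"wy": 0,"wz": 0},{"dx": 0,"dy": 0,"dz": 0,"wx": 0,"wy": 0,"wz": 0},{"dx": 0,"dy": 0,"dz": 0,"wx": 0,"wy": 0,"wz": 0}]}}

```text
time_s: 9.78
tcp_pos: [0.672, 0.034, 0.296]
eef_rot: [24.7, 89.0, -2.4]
contact_force: [0.7, 0.8, -4.7]
gripper_width: 0.0418
```

```bash
python3 go.py .684 .038 .285 63.5; python3 look.py w7 spindle_nose=.184
python3 - <<'E'
from h import *
a=np.load("w7.npz")["p"]; save(a[80:210,210:400],"pics/c7.png",4)
E
```

```text
units [0.56 0.45 0.44] tcp [0.672 0.034 0.296] tilt x [ 1.780e-02 -7.000e-04 -9.998e-01]
rot units [-0.13  0.2  -0.09]
yang 62.91 9.7833 F [ 0.71  0.82 -4.69] w 0.041843810222582045 [  19.7   18.1    4.6    0.4  -75.5 -136.9]
spindle_nose [(0.9, [264.0, 112.1], [0.6117, 0.0715, 0.184])]
[0.6717 0.0337 0.2953] toolY [[0.017, 0.456, 0.89], [-0.001, 0.89, -0.456], [-1.0, 0.007, 0.015]] [  19.7   18.2    4.5    0.4  -75.5 -136.9] 9.8833 [-0.26  0.15 -5.03]
```

View pics/w7.png

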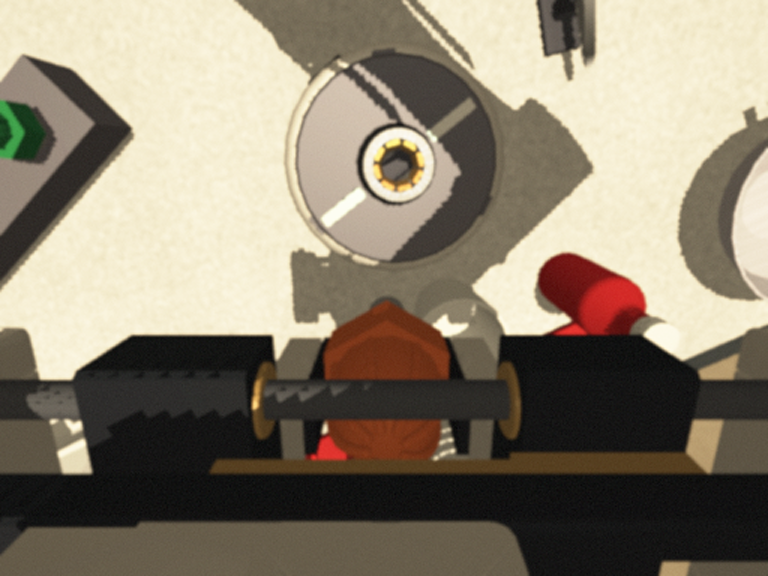

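View pics/c7.png

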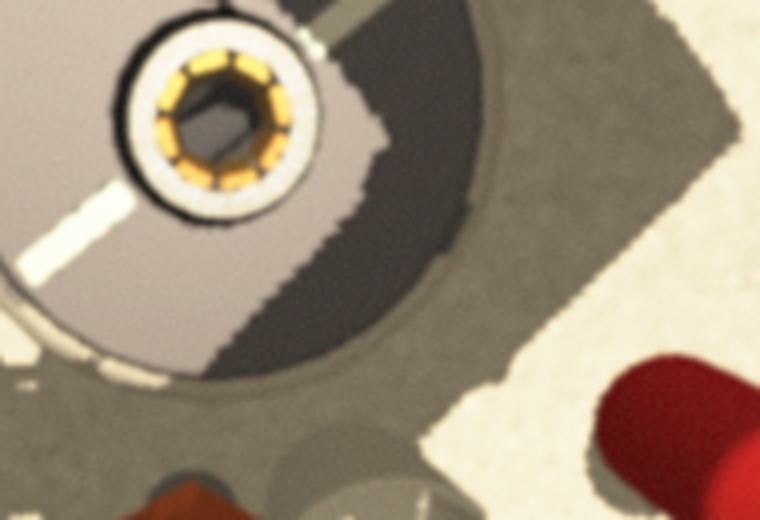

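Run:
```python
from h import *
q=lambda u,v:(210+(u+.5)/4-.5,80+(v+.5)/4-.5)
for u,v in((222,118),(223,120)): print(ray_z("wrist",*q(u,v),.184).round(4))
M=[(24,272),(127,192),(312,42),(365,3)]
W=np.array([ray_z("wrist",*q(*m),.124)[:2] for m in M]);print(W.round(4))
vx,vy,x0,y0=cv2.fitLine(W.astype(np.float32),cv2.DIST_L2,0,.01,.01).ravel();print(np.degrees(np.arctan2(vy,vx)),x0,y0)
n=np.array([-vy,vx]);print("axis offset from line",[(ray_z("wrist",*q(222,118),.184)[:2]-[x0,y0])@n])
# verify via depth ring
a=np.load("w7.npz");f,m=K("wrist");d=a["d"];v,u=np.mgrid[:384,:512];c3=np.stack([(u-m["cx"])/f*d,(v-m["cy"])/f*d,d],-1);X=(c3-np.array(m["t"]))@np.array(m["R"])
k=(X[...,2]>.178)&(X[...,2]<.19)&(np.hypot(X[...,0]-.612,X[...,1]-.072)<.03)
h=X[k]; print(len(h),h.mean(0),((h.max(0)+h.min(0))/2),cv2.minEnclosingCircle(h[:,:2].astype(np.float32)))
print(proj("wrist",r.get_state()["tcp_pos"]), m["cx"],m["cy"])
```

```text
[0.6099 0.0735 0.184 ]
[0.6104 0.0735 0.184 ]
[[0.6226 0.0087]
 [0.6166 0.0438]
 [0.6049 0.1043]
 [0.6026 0.1205]]
-79.65098 0.6116581 0.069349565
axis offset from line [np.float64(-0.0009453536670022448)]
1157 [0.61049803 0.07381565 0.18412043] [0.61078559 0.07343806 0.18239439] ((0.6109084486961365, 0.07344026863574982), 0.020181935280561447)
(np.float64(257.51126367426014), np.float64(246.34027111121245)) 257.3250031120811 193.3255169527532
```

```bash
python3 go.py .6106 .0735 .285 63
```

```text
units [ 0.46  0.38 -3.63] tcp [0.6717 0.0337 0.2953] tilt x [ 0.0166 -0.001  -0.9999]
rot units [-0.02  0.19 -0.08]
yang 62.89 9.8833 F [-0.26  0.15 -5.03] w 0.04173682475096684 [  19.7   18.2    4.5    0.4  -75.5 -136.9]
```

Emit:
{"name": "arm_command", "arguments": {"plan": [{"dx": 0.1,"dy": 0.08,"dz": -0.4,"wx": 0,"wy": 0.19,"wz": -0.08},{"dx": 0.1,"dy": 0.07,"dz": -0.6,"wx": 0,"wy": 0,"wz": 0},{"dx": 0.1,"dy": 0.07,"dz": -0.6,"wx": 0,"wy": 0,"wz": 0},{"dx": 0,"dy": 0.07,"dz": -0.6,"wx": 0,"wy": 0,"wz": 0},{"dx": 0,"dy": 0.07,"dz": -0.6,"wx": 0,"wy": 0,"wz": 0},{"dx": 0,"dy": 0,"dz": -0.5,"wx": 0,"wy": 0,"wz": 0},{"dx": 0,"dy": 0,"dz": -0.2,"wx": 0,"wy": 0,"wz": 0},{"dx": 0,"dy": 0,"dz": 0,"wx": 0,"wy": 0,"wz": 0},{"dx": 0,"dy": 0,"dz": 0,"wx": 0,"wy": 0,"wz": 0}]}}

```text
time_s: 10.63
tcp_pos: [0.6048, 0.0735, 0.285]
eef_rot: [-146.7, 89.4, -173.9]
contact_force: [-0.0, 0.2, -4.3]
gripper_width: 0.0414
```

```bash
python3 go.py .6106 .0735 .270 63
```

```text
units [0.74 0.14 0.26] tcp [0.6048 0.0735 0.285 ] tilt x [-0.0112 -0.0012 -0.9999]
rot units [-0.05 -0.12  0.08]
yang 62.77 10.6333 F [-0.03  0.16 -4.29] w 0.04136014063279918 [  25.1   13.3   -3.2   -0.2  -74.1 -142.3]
```

Emit:
{"name": "arm_command", "arguments": {"plan": [{"dx": 0.35,"dy": 0.1,"dz": 0.2,"wx": 0,"wy": -0.12,"wz": 0.08},{"dx": 0.3,"dy": 0.04,"dz": 0.06,"wx": 0,"wy": 0,"wz": 0},{"dx": 0.1,"dy": 0,"dz": 0,"wx": 0,"wy": 0,"wz": 0},{"dx": 0,"dy": 0,"dz": 0,"wx": 0,"wy": 0,"wz": 0}]}}

```text
time_s: 10.97
tcp_pos: [0.612, 0.0733, 0.2702]
eef_rot: [32.7, 89.9, 5.4]
contact_force: [0.1, -0.4, -4.7]
gripper_width: 0.0419
```

```bash
python3 go.py .6106 .0735 .260 63
python3 - <<'E'
from h import *
for n in("scene","top"):
    p,d=r.capture(n); np.savez(f"{n}8.npz",p=p,d=d)
    u,v=map(int,proj(n,(.6106,.0735,.2))); q=p[v-50:v+40,u-55:u+55]; save(q,f"pics/{n}8.png",6); print(n,u-55,v-50,proj(n,(.6106,.0735,.184)))
E
```

```text
units [ 0.51 -0.02 -0.07] tcp [0.612  0.0733 0.2702] tilt x [ 2.1e-03  2.0e-04 -1.0e+00]
rot units [-0.05  0.02 -0.01]
yang 62.76 10.9667 F [ 0.13 -0.37 -4.67] w 0.04190484159408316 [  25.    13.9   -4.4    0.   -71.6 -142.2]
scene 272 128 (np.float64(327.1147606812585), np.float64(183.09771517165214))
top 174 91 (np.float64(230.07456118610685), np.float64(142.78724412178))
```

View pics/scene8.png

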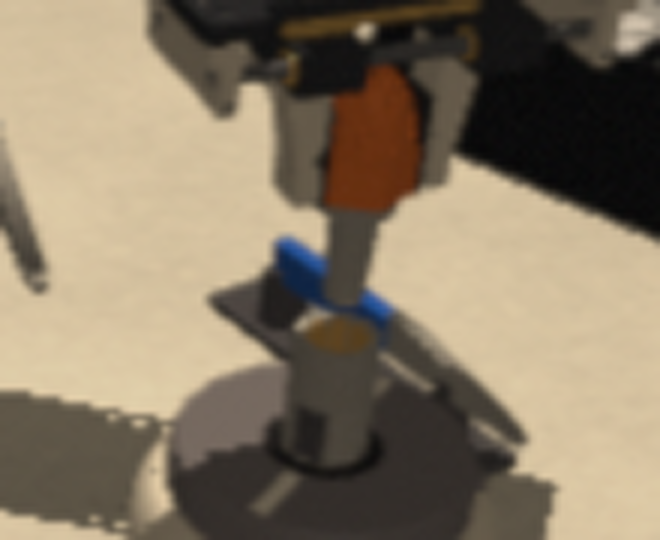

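View pics/top8.png

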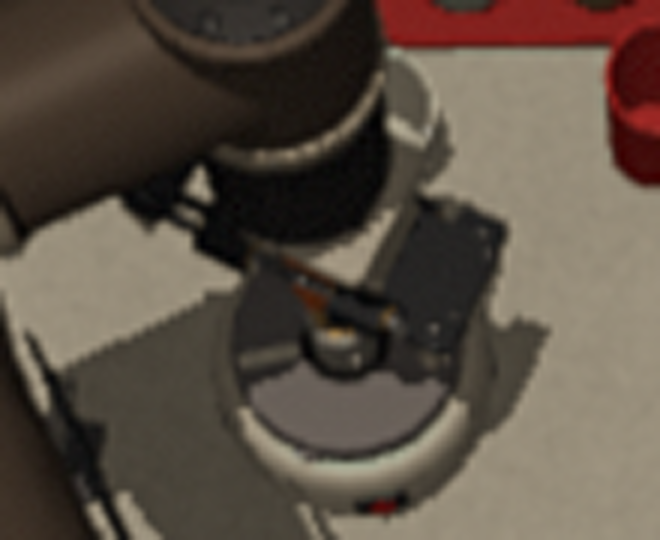

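Scene crop: shank end at (345,303) lies in line with the mouth at (340,340). Lowering freely into the bore.

Emit:
{"name": "arm_command", "arguments": {"plan": [{"dx": 0.3,"dy": -0.01,"dz": -0.06,"wx": 0,"wy": 0,"wz": 0},{"dx": 0.35,"dy": 0,"dz": -0.03,"wx": 0,"wy": 0,"wz": 0},{"dx": 0.35,"dy": 0,"dz": -0.03,"wx": 0,"wy": 0,"wz": 0},{"dx": 0.2,"dy": 0,"dz": 0,"wx": 0,"wy": 0,"wz": 0},{"dx": 0,"dy": 0,"dz": 0,"wx": 0,"wy": 0,"wz": 0}]}}

```text
time_s: 11.48
tcp_pos: [0.6098, 0.0741, 0.2443]
eef_rot: [35.7, 89.9, 8.5]
contact_force: [-0.6, -0.3, -4.3]
gripper_width: 0.0418
```

```bash
python3 go.py .6106 .0735 .225 63
```

```text
units [ 0.96 -0.01  0.05] tcp [0.6098 0.0741 0.2443] tilt x [ 2.5e-03  4.0e-04 -1.0e+00]
rot units [-0.06  0.03 -0.02]
yang 62.72 11.4833 F [-0.61 -0.26 -4.28] w 0.041756844515936774 [  25.1   14.6   -6.9    0.   -68.4 -142.4]
```

Emit:
{"name": "arm_command", "arguments": {"plan": [{"dx": 0.25,"dy": 0,"dz": 0.03,"wx": 0,"wy": 0.03,"wz": 0},{"dx": 0.3,"dy": 0,"dz": 0,"wx": 0,"wy": 0,"wz": 0},{"dx": 0.3,"dy": 0,"dz": 0,"wx": 0,"wy": 0,"wz": 0},{"dx": 0.2,"dy": 0,"dz": 0,"wx": 0,"wy": 0,"wz": 0},{"dx": 0,"dy": 0,"dz": 0,"wx": 0,"wy": 0,"wz": 0}]}}

```text
time_s: 11.9
tcp_pos: [0.611, 0.0736, 0.2212]
eef_rot: [70.3, 89.9, 43.0]
contact_force: [1.4, 0.1, -4.4]
gripper_width: 0.0415
```

```bash
python3 go.py .6106 .0735 .213 63
```

```text
units [ 0.41 -0.02 -0.02] tcp [0.611  0.0736 0.2212] tilt x [ 0.0011  0.001  -1.    ]
rot units [-0.06  0.01 -0.02]
yang 62.74 11.9 F [ 1.39  0.12 -4.37] w 0.04154800305163003 [  25.    15.6   -8.6   -0.   -65.7 -142.3]
```

Emit:
{"name": "arm_command", "arguments": {"plan": [{"dx": 0.1,"dy": 0,"dz": 0,"wx": -0.5,"wy": 0,"wz": 0},{"dx": 0.06,"dy": 0,"dz": 0,"wx": -1,"wy": 0,"wz": 0},{"dx": 0.05,"dy": 0,"dz": 0,"wx": -1,"wy": 0,"wz": 0},{"dx": 0.05,"dy": 0,"dz": 0,"wx": -1,"wy": 0,"wz": 0},{"dx": 0.04,"dy": 0,"dz": 0,"wx": -1,"wy": 0,"wz": 0},{"dx": 0.04,"dy": 0,"dz": 0,"wx": -1,"wy": 0,"wz": 0}]}}

```text
time_s: 12.4
tcp_pos: [0.6118, 0.0738, 0.2142]
eef_rot: [27.7, 89.9, 26.6]
contact_force: [1.2, -0.6, -5.3]
gripper_width: 0.0417
```

```bash
python3 go.py .6106 .0735 .203 63
```

```text
units [ 0.56 -0.02 -0.06] tcp [0.6118 0.0738 0.2142] tilt x [ 0.0023  0.0011 -1.    ]
rot units [ 5.65  0.02 -0.02]
yang 88.9 12.4 F [ 1.2  -0.62 -5.34] w 0.04165418082512732 [  25.    15.9   -9.1   -0.   -64.8 -116.1]
```

Emit:
{"name": "arm_command", "arguments": {"plan": [{"dx": 0.04,"dy": 0,"dz": -0.03,"wx": -1,"wy": 0,"wz": 0},{"dx": 0.04,"dy": 0,"dz": 0,"wx": -1,"wy": 0,"wz": 0},{"dx": 0.04,"dy": 0,"dz": 0,"wx": -1,"wy": 0,"wz": 0},{"dx": 0.04,"dy": 0,"dz": 0,"wx": -1,"wy": 0,"wz": 0}]}}

```text
time_s: 12.73
tcp_pos: [0.6119, 0.0741, 0.2118]
eef_rot: [3.6, 89.7, 21.8]
contact_force: [-1.0, -0.1, -2.4]
gripper_width: 0.0415
```

```bash
python3 go.py .6106 .0735 .203 63
```

```text
units [ 0.44 -0.01 -0.07] tcp [0.6119 0.0741 0.2118] tilt x [ 0.0041  0.0016 -1.    ]
rot units [ 9.86  0.05 -0.03]
yang 108.21 12.7333 F [-1.05 -0.07 -2.42] w 0.0414600465601253 [ 25.   15.9  -9.4   0.  -64.4 -96.8]
```

Emit:
{"name": "arm_command", "arguments": {"plan": [{"dx": 0.06,"dy": 0,"dz": -0.02,"wx": -1,"wy": 0,"wz": 0},{"dx": 0.06,"dy": 0,"dz": 0,"wx": -1,"wy": 0,"wz": 0},{"dx": 0.06,"dy": 0,"dz": 0,"wx": -1,"wy": 0,"wz": 0},{"dx": 0.06,"dy": 0,"dz": 0,"wx": -1,"wy": 0,"wz": 0}]}}

```text
time_s: 13.07
tcp_pos: [0.6119, 0.0744, 0.209]
eef_rot: [-16.0, 89.6, 21.5]
contact_force: [-2.2, -0.5, -0.1]
gripper_width: 0.042
```

```bash
python3 go.py .6106 .0735 .203 63
```

```text
units [ 0.3   0.   -0.08] tcp [0.6119 0.0744 0.209 ] tilt x [ 0.006   0.0024 -1.    ]
rot units [14.07  0.08 -0.02]
yang 127.51 13.0667 F [-2.22 -0.48 -0.12] w 0.04197523492149677 [ 25.1  16.   -9.7   0.  -63.9 -77.6]
```

Emit:
{"name": "arm_command", "arguments": {"plan": [{"dx": 0.07,"dy": 0,"dz": 0,"wx": -1,"wy": 0,"wz": 0},{"dx": 0.07,"dy": 0,"dz": 0,"wx": -1,"wy": 0,"wz": 0},{"dx": 0.07,"dy": 0,"dz": 0,"wx": -1,"wy": 0,"wz": 0},{"dx": 0.07,"dy": 0,"dz": 0,"wx": -1,"wy": 0,"wz": 0}]}}

```text
time_s: 13.4
tcp_pos: [0.6117, 0.0746, 0.2067]
eef_rot: [-37.4, 89.5, 19.4]
contact_force: [-2.7, 0.3, 1.4]
gripper_width: 0.0416
```

```bash
python3 go.py .6106 .0735 .203 147
```

```text
units [ 0.19  0.02 -0.08] tcp [0.6117 0.0746 0.2067] tilt x [ 0.0078  0.0027 -1.    ]
rot units [-0.04  0.08  0.06]
yang 146.82 13.4 F [-2.66  0.32  1.4 ] w 0.041574442222840846 [ 25.1  16.  -10.    0.1 -63.5 -58.3]
```

Emit:
{"name": "arm_command", "arguments": {"plan": [{"dx": 0.1,"dy": 0.02,"dz": 0,"wx": -1,"wy": 0.04,"wz": 0.03},{"dx": 0.1,"dy": 0,"dz": 0,"wx": -1,"wy": 0,"wz": 0},{"dx": 0.1,"dy": 0,"dz": 0,"wx": -1,"wy": 0,"wz": 0},{"dx": 0.1,"dy": 0,"dz": 0,"wx": -1,"wy": 0,"wz": 0}]}}

```text
time_s: 13.73
tcp_pos: [0.6117, 0.0748, 0.2042]
eef_rot: [-66.7, 89.6, 9.4]
contact_force: [-5.5, 0.8, 4.6]
gripper_width: 0.0416
```

```bash
python3 go.py .6106 .0735 .203 166
```

```text
units [ 0.06  0.04 -0.07] tcp [0.6117 0.0748 0.2042] tilt x [ 0.0077  0.0013 -1.    ]
rot units [0.03 0.04 0.09]
yang 166.15 13.7333 F [-5.48  0.78  4.6 ] w 0.04162322104041454 [ 25.2  16.1 -10.3   0.1 -63.2 -39.1]
```

Emit:
{"name": "arm_command", "arguments": {"plan": [{"dx": 0.1,"dy": 0.06,"dz": -0.02,"wx": -1,"wy": 0.04,"wz": 0.06},{"dx": 0.1,"dy": 0.04,"dz": 0,"wx": -1,"wy": 0,"wz": 0},{"dx": 0.1,"dy": 0.02,"dz": 0,"wx": -1,"wy": 0,"wz": 0}]}}

```text
time_s: 13.98
tcp_pos: [0.6111, 0.0751, 0.2035]
eef_rot: [-91.6, 89.5, -0.9]
contact_force: [-3.1, -1.7, 2.8]
gripper_width: 0.0415
```

```bash
python3 go.py .6106 .0735 .203 180
```

```text
units [ 0.03  0.02 -0.08] tcp [0.6111 0.0751 0.2035] tilt x [ 9.e-03 -1.e-04 -1.e+00]
rot units [ 0.15 -0.    0.11]
yang -179.34 13.9833 F [-3.06 -1.66  2.81] w 0.0415447542258812 [ 25.3  16.1 -10.5   0.3 -63.  -24.7]
```

Emit:
{"name": "arm_command", "arguments": {"plan": [{"dx": 0.12,"dy": 0.02,"dz": -0.05,"wx": -1,"wy": 0,"wz": 0.08},{"dx": 0.12,"dy": 0,"dz": -0.03,"wx": -1,"wy": 0,"wz": 0},{"dx": 0.12,"dy": 0,"dz": 0,"wx": -1,"wy": 0,"wz": 0}]}}

```text
time_s: 14.23
tcp_pos: [0.6114, 0.0746, 0.2018]
eef_rot: [-91.2, 89.6, 14.0]
contact_force: [-7.3, 2.3, 7.5]
gripper_width: 0.0415
```

```bash
python3 go.py .6106 .0735 .203 195
```

```text
units [-0.06  0.05 -0.04] tcp [0.6114 0.0746 0.2018] tilt x [ 0.0075  0.0019 -1.    ]
rot units [ 0.04 -0.    0.1 ]
yang -164.83 14.2333 F [-7.3   2.3   7.48] w 0.0415483049652927 [ 25.2  16.2 -10.5   0.1 -62.9 -10. ]
```

Emit:
{"name": "arm_command", "arguments": {"plan": [{"dx": 0.12,"dy": 0.06,"dz": 0,"wx": -1,"wy": 0,"wz": 0.1},{"dx": 0.12,"dy": 0.04,"dz": 0,"wx": -1,"wy": 0,"wz": 0.05},{"dx": 0.12,"dy": 0.02,"dz": 0,"wx": -1,"wy": 0,"wz": 0}]}}

```text
time_s: 14.48
tcp_pos: [0.6111, 0.0747, 0.2011]
eef_rot: [-126.4, 89.8, -6.7]
contact_force: [-5.5, -0.1, 6.6]
gripper_width: 0.0415
```

```bash
python3 go.py .6106 .0735 .203 210
```

```text
units [-0.09  0.05 -0.04] tcp [0.6111 0.0747 0.2011] tilt x [ 3.8e-03 -4.0e-04 -1.0e+00]
rot units [-0.07 -0.03  0.04]
yang -150.3 14.4833 F [-5.47 -0.09  6.58] w 0.041532679854200796 [ 25.2  16.3 -10.4   0.1 -63.1   4.5]
```

Emit:
{"name": "arm_command", "arguments": {"plan": [{"dx": 0.12,"dy": 0.05,"dz": -0.03,"wx": -1,"wy": 0,"wz": 0.04},{"dx": 0.12,"dy": 0.03,"dz": 0,"wx": -1,"wy": 0,"wz": 0},{"dx": 0.12,"dy": 0.02,"dz": 0,"wx": -1,"wy": 0,"wz": 0}]}}

```text
time_s: 14.73
tcp_pos: [0.6108, 0.0744, 0.2001]
eef_rot: [-131.2, 89.6, 3.0]
contact_force: [-5.6, 1.9, 6.7]
gripper_width: 0.0417
```

```bash
python3 go.py .6106 .0735 .203 224
```

```text
units [-0.14  0.04 -0.03] tcp [0.6108 0.0744 0.2001] tilt x [ 7.1e-03  4.0e-04 -1.0e+00]
rot units [ 0.04 -0.06  0.07]
yang -135.79 14.7333 F [-5.58  1.91  6.74] w 0.04165957982692646 [ 25.2  16.2 -10.7   0.2 -62.7  18.9]
```

Emit:
{"name": "arm_command", "arguments": {"plan": [{"dx": 0.12,"dy": 0.04,"dz": -0.02,"wx": -1,"wy": -0.04,"wz": 0.05},{"dx": 0.12,"dy": 0.02,"dz": 0,"wx": -1,"wy": 0,"wz": 0},{"dx": 0.12,"dy": 0.02,"dz": 0,"wx": -1,"wy": 0,"wz": 0}]}}

```text
time_s: 14.98
tcp_pos: [0.6109, 0.0741, 0.1995]
eef_rot: [-134.4, 89.5, 14.4]
contact_force: [-7.2, 1.8, 8.9]
gripper_width: 0.0418
```

```bash
python3 go.py .6106 .0735 .203 239;  python3 - <<'E'
from h import *
p,d=r.capture("scene"); np.savez("scene9.npz",p=p,d=d); save(p[120:220,272:382],"pics/scene9.png",6)
E
```

```text
units [-0.17  0.03 -0.  ] tcp [0.6109 0.0741 0.1995] tilt x [ 0.0081  0.0021 -1.    ]
rot units [-0.06 -0.07  0.07]
yang -121.29 14.9833 F [-7.18  1.76  8.92] w 0.04183464121952008 [ 25.1  16.2 -10.7   0.1 -62.6  33.5]
```

View pics/scene9.png

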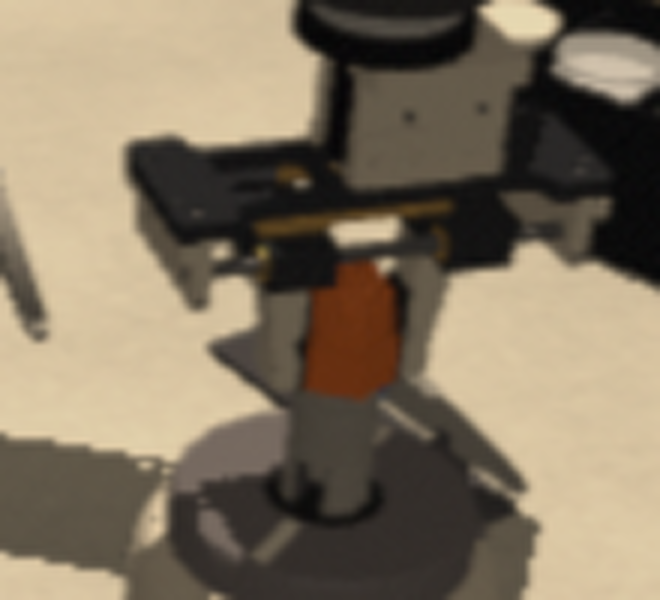

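Emit:
{"name": "arm_command", "arguments": {"plan": [{"dx": 0.13,"dy": 0.03,"dz": 0,"wx": -1,"wy": -0.05,"wz": 0.07},{"dx": 0.13,"dy": 0.02,"dz": 0,"wx": -1,"wy": 0,"wz": 0.03},{"dx": 0.13,"dy": 0.02,"dz": 0,"wx": -1,"wy": 0,"wz": 0}]}}

```text
time_s: 15.28
tcp_pos: [0.6111, 0.0739, 0.1992]
eef_rot: [-172.6, 89.6, -9.3]
contact_force: [-6.7, 3.1, 10.6]
gripper_width: 0.0416
```

```bash
python3 go.py .6106 .0735 .203 254
```

```text
units [-0.19  0.03  0.02] tcp [0.6111 0.0739 0.1992] tilt x [ 0.0071 -0.0012 -1.    ]
rot units [-0.14 -0.09  0.01]
yang -106.63 15.2833 F [-6.71  3.14 10.58] w 0.04162212259390619 [ 25.2  16.3 -10.7   0.3 -62.6  48. ]
```

Emit:
{"name": "arm_command", "arguments": {"plan": [{"dx": 0.15,"dy": 0.02,"dz": 0.02,"wx": -1,"wy": -0.06,"wz": 0},{"dx": 0.16,"dy": 0.02,"dz": 0,"wx": -1,"wy": 0,"wz": 0},{"dx": 0.16,"dy": 0,"dz": 0,"wx": -1,"wy": 0,"wz": 0}]}}

```text
time_s: 15.53
tcp_pos: [0.6111, 0.0738, 0.1982]
eef_rot: [-169.2, 89.5, 8.6]
contact_force: [-8.5, -0.0, 14.8]
gripper_width: 0.0412
```

```bash
python3 go.py .6106 .0735 .203 268
```

```text
units [-0.24  0.01  0.02] tcp [0.6111 0.0738 0.1982] tilt x [ 0.0085  0.0013 -1.    ]
rot units [-0.03 -0.11  0.02]
yang -92.14 15.5333 F [-8.49 -0.   14.8 ] w 0.04124760813675275 [ 25.1  16.3 -10.9   0.2 -62.4  62.7]
```

Pushing further now only compresses the spring (1.0 mm for about 4 N), so the collar is home. I'll ease off to near zero load and open.

Emit:
{"name": "arm_command", "arguments": {"plan": [{"dx": -0.08,"dy": 0,"dz": 0.02,"wx": 0,"wy": -0.05,"wz": 0},{"dx": -0.06,"dy": 0,"dz": 0,"wx": 0,"wy": 0,"wz": 0},{"dx": -0.04,"dy": 0,"dz": 0,"wx": 0,"wy": 0,"wz": 0},{"dx": 0,"dy": 0,"dz": 0,"wx": 0,"wy": 0,"wz": 0}]}}

```text
time_s: 15.87
tcp_pos: [0.6098, 0.0738, 0.2037]
eef_rot: [-156.7, 89.7, 21.4]
contact_force: [1.3, -0.8, -5.8]
gripper_width: 0.0416
```

```bash
python3 go.py .6106 .0735 .203 268
```

```text
units [ 0.03  0.01 -0.04] tcp [0.6098 0.0738 0.2037] tilt x [ 0.0048  0.0019 -1.    ]
rot units [ 0.03 -0.06  0.03]
yang -91.87 15.8667 F [ 1.3  -0.82 -5.83] w 0.041585482405948095 [ 25.1  16.1 -10.4   0.  -63.3  63. ]
```

Emit:
{"name": "arm_command", "arguments": {"plan": [{"dx": 0,"dy": 0,"dz": 0,"wx": 0,"wy": 0,"wz": 0},{"dx": 0,"dy": 0,"dz": 0,"wx": 0,"wy": 0,"wz": 0},{"dx": 0,"dy": 0,"dz": 0,"wx": 0,"wy": 0,"wz": 0},{"dx": 0,"dy": 0,"dz": 0,"wx": 0,"wy": 0,"wz": 0},{"dx": 0,"dy": 0,"dz": 0,"wx": 0,"wy": 0,"wz": 0},{"dx": 0,"dy": 0,"dz": 0,"wx": 0,"wy": 0,"wz": 0}], "fingers": -1}}

```text
time_s: 16.37
tcp_pos: [0.613, 0.0742, 0.2059]
eef_rot: [-166.5, 89.3, 11.6]
contact_force: [-0.1, -0.0, 0.3]
gripper_width: 0.076
```

```bash
python3 go.py .6106 .0735 .30 268;  python3 - <<'E'
from h import *
p,d=r.capture("scene"); np.savez("scene10.npz",p=p,d=d); save(p[120:220,272:382],"pics/scene10.png",6)
E
```

```text
units [-4.71  0.03  0.06] tcp [0.613  0.0742 0.2059] tilt x [ 0.0113  0.0023 -0.9999]
rot units [ 0.01 -0.14  0.03]
yang -91.95 16.3667 F [-0.15 -0.02  0.3 ] w 0.07601821406631731 [ 25.1  16.  -10.2   0.2 -63.2  62.9]
```

View pics/scene10.png

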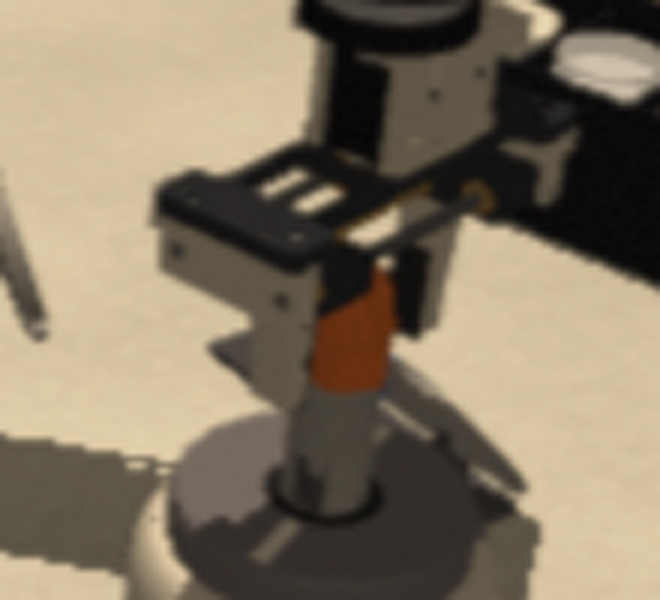

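Reamer stays seated with its collar at the spindle top. Rising clear and checking.

Emit:
{"name": "arm_command", "arguments": {"plan": [{"dx": -0.3,"dy": 0.03,"dz": 0.08,"wx": 0,"wy": -0.14,"wz": 0.03},{"dx": -0.6,"dy": 0,"dz": 0,"wx": 0,"wy": 0,"wz": 0},{"dx": -0.8,"dy": 0,"dz": 0,"wx": 0,"wy": 0,"wz": 0},{"dx": -0.9,"dy": 0,"dz": 0,"wx": 0,"wy": 0,"wz": 0},{"dx": -0.9,"dy": 0,"dz": 0,"wx": 0,"wy": 0,"wz": 0},{"dx": -0.9,"dy": 0,"dz": 0,"wx": 0,"wy": 0,"wz": 0},{"dx": -0.5,"dy": 0,"dz": 0,"wx": 0,"wy": 0,"wz": 0},{"dx": 0,"dy": 0,"dz": 0,"wx": 0,"wy": 0,"wz": 0}]}}

```text
time_s: 17.08
tcp_pos: [0.6115, 0.0732, 0.3115]
eef_rot: [-176.8, 89.9, 1.2]
contact_force: [0.9, 0.2, 0.1]
gripper_width: 0.0875
```

```bash
python3 go.py .455 .292 .27 255;  python3 - <<'E'
from h import *
p,d=r.capture("scene"); np.savez("scene11.npz",p=p,d=d); save(p[120:220,272:382],"pics/scene11.png",6)
p,d=r.capture("top"); np.savez("top11.npz",p=p,d=d)
E
```

```text
units [  2.06 -10.66   8.2 ] tcp [0.6115 0.0732 0.3115] tilt x [ 0.002  0.    -1.   ]
rot units [ 2.84 -0.02  0.  ]
yang -91.98 17.0833 F [0.87 0.23 0.14] w 0.08745081150350612 [ 25.   12.8  -0.5   0.  -76.5  63. ]
```

View pics/scene11.png

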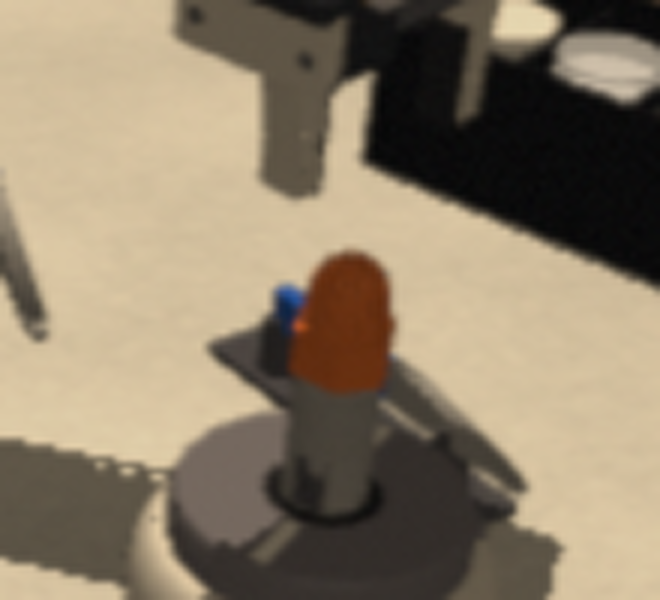

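Run:
```python
from h import *
for n in("scene","top"):
    z=np.load(f"{n}11.npz"); p,d=z["p"],z["d"]; f,m=K(n)
    v,u=np.mgrid[:384,:512]; c=np.stack([(u-m["cx"])/f*d,(v-m["cy"])/f*d,d],-1); X=(c-np.array(m["t"]))@np.array(m["R"])
    hsv=cv2.cvtColor(p,cv2.COLOR_RGB2HSV)
    k=(hsv[...,0]<14)&(hsv[...,1]>140)&(np.hypot(X[...,0]-.611,X[...,1]-.073)<.035)&(d>0)&(X[...,2]>.15)
    w=X[k]; print(n,len(w), np.percentile(w,[0,2,50,98,100],axis=0).round(4).tolist() if len(w) else "")
    if n=="scene":
        for zz in(.207-.011,.207+.011,.249): print(proj(n,(.6106,.0735,zz)))
        vv,uu=np.nonzero(k); print(vv.min(),vv.max())
```

```text
scene 307 [[0.5952, 0.0509, 0.186], [0.6006, 0.0517, 0.194], [0.6203, 0.0615, 0.2196], [0.6345, 0.0798, 0.2473], [0.6364, 0.089, 0.2494]]
(np.float64(327.61665464599076), np.float64(179.35065124472862))
(np.float64(328.55336376866785), np.float64(172.35732354955383))
(np.float64(329.91094287095547), np.float64(162.2218446644059))
163 185
top 134 [[0.5877, 0.0535, 0.1659], [0.5893, 0.0543, 0.1886], [0.6021, 0.0722, 0.2316], [0.6219, 0.0921, 0.2514], [0.6249, 0.093, 0.2535]]
```

Dome top reads about 0.249 (home value 0.249), so it's seated. Now the drift.

Emit:
{"name": "arm_command", "arguments": {"plan": [{"dx": 0,"dy": -0.5,"dz": 0.4,"wx": 0,"wy": 0,"wz": 0},{"dx": 0,"dy": -0.9,"dz": 0.7,"wx": 0,"wy": 0,"wz": 0},{"dx": 0,"dy": -0.9,"dz": 0.7,"wx": 0,"wy": 0,"wz": 0},{"dx": 0.1,"dy": -0.9,"dz": 0.7,"wx": 0,"wy": 0,"wz": 0},{"dx": 0.2,"dy": -0.9,"dz": 0.7,"wx": 0,"wy": 0,"wz": 0},{"dx": 0.2,"dy": -0.9,"dz": 0.7,"wx": 0,"wy": 0,"wz": 0},{"dx": 0.2,"dy": -0.9,"dz": 0.7,"wx": 0,"wy": 0,"wz": 0},{"dx": 0.2,"dy": -0.9,"dz": 0.7,"wx": 0,"wy": 0,"wz": 0},{"dx": 0.2,"dy": -0.9,"dz": 0.7,"wx": 0,"wy": 0,"wz": 0},{"dx": 0.2,"dy": -0.9,"dz": 0.7,"wx": 0,"wy": 0,"wz": 0},{"dx": 0.2,"dy": -0.8,"dz": 0.6,"wx": 0,"wy": 0,"wz": 0},{"dx": 0,"dy": -0.5,"dz": 0.4,"wx": 0.9,"wy": 0,"wz": 0},{"dx": 0,"dy": 0,"dz": 0,"wx": 1,"wy": 0,"wz": 0},{"dx": 0,"dy": 0,"dz": 0,"wx": 0.9,"wy": 0,"wz": 0},{"dx": 0,"dy": 0,"dz": 0,"wx": 0,"wy": 0,"wz": 0}]}}

```text
time_s: 18.43
tcp_pos: [0.4424, 0.2845, 0.2564]
eef_rot: [46.4, 88.2, -149.1]
contact_force: [0.4, -0.0, -0.5]
gripper_width: 0.0876
```

```bash
python3 go.py .455 .292 .27 255; python3 look.py w12 drift_grip=.0465 drift_tip=.034
```

```text
units [-0.7  -0.51 -0.49] tcp [0.4424 0.2845 0.2564] tilt x [-0.0276 -0.0165 -0.9995]
rot units [-0.11  0.28 -0.29]
yang -105.48 18.4333 F [ 0.38 -0.   -0.51] w 0.0875550445385399 [ 53.6   6.9 -14.7  -0.8 -70.1  21.2]
drift_grip []
drift_tip [(0.81, [234.8, 11.7], [0.6185, 0.2572, 0.034]), (0.66, [313.4, 240.6], [0.3184, 0.2307, 0.034])]
[0.4432 0.2841 0.257 ] toolY [[-0.027, -0.262, -0.965], [-0.016, -0.965, 0.262], [-1.0, 0.023, 0.022]] [ 53.5   6.9 -14.6  -0.7 -70.2  21.5] 18.5833 [0.02 0.32 0.56]
```

View pics/w12.png

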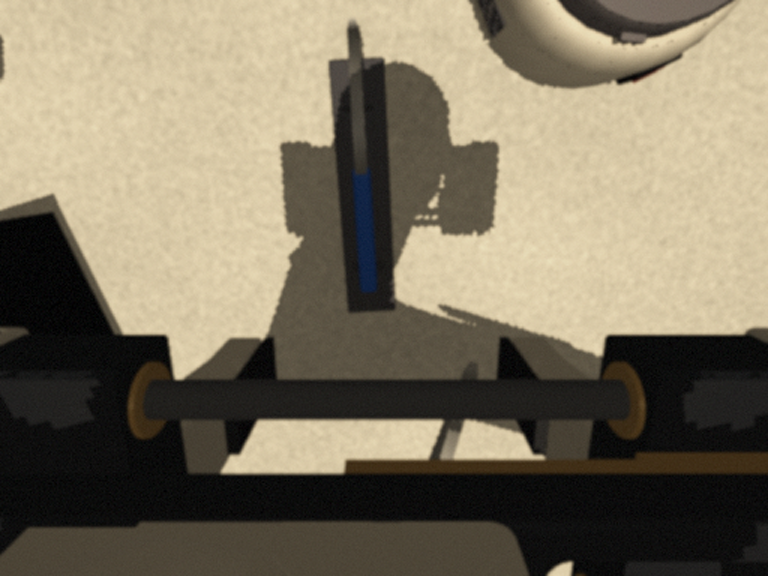

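Run:
```python
from h import *
a=np.load("w12.npz")["p"]; hsv=cv2.cvtColor(a,cv2.COLOR_RGB2HSV)
k=((hsv[...,0]>105)&(hsv[...,0]<130)&(hsv[...,1]>150)).astype(np.uint8); n,l,s,c=cv2.connectedComponentsWithStats(k); i=1+np.argmax(s[1:,4]); print(s[i])
v,u=np.nonzero(l==i)
W=np.array([ray_z("wrist",x,y,.059)[:2] for x,y in zip(u,v)])
rr=cv2.minAreaRect(W.astype(np.float32)); print(rr)
vx,vy,x0,y0=cv2.fitLine(W.astype(np.float32),cv2.DIST_L2,0,.01,.01).ravel(); e=np.array([vx,vy]); 
if e[0]<0:e=-e
t=(W-[x0,y0])@e; print("dir",np.degrees(np.arctan2(e[1],e[0])),"len",np.ptp(t)); r0=np.array([x0,y0])+e*t.min(); print("rear",r0,"front",np.array([x0,y0])+e*t.max(),"grip",r0+e*.055, "tip",r0+e*.205)
print(ray_z("wrist",352/1.5,22/1.5,.037))
save(a[0:210,190:300],"pics/c12.png",2.8)
```

```text
[235 114  16  81 877]
((0.46416231989860535, 0.29127436876296997), (0.01391720399260521, 0.09585899859666824), 77.61253356933594)
dir -12.378665 len 0.09585829554035927
rear [0.41733741 0.30150647] front [0.5109672  0.28095716] grip [0.47105877 0.28971602] tip [0.6175716  0.25756028]
[0.61494074 0.25827185 0.037     ]
```

View pics/c12.png

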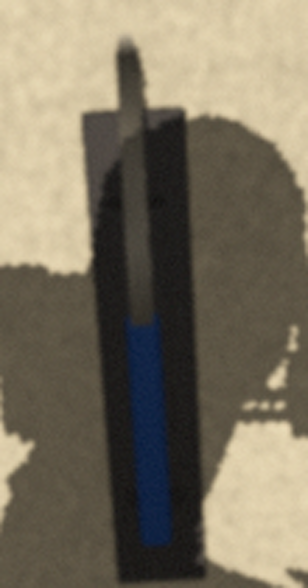

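Drift on the rest: grip (0.469,0.290), heading −12.4°, thickness 13.9 mm as described. I'll grip 18 mm behind the middle so the fingers stay clear of the juicer.

```bash
python3 go.py .4515 .294 .12 257.6
```

```text
units [ 6.83 -0.74 -0.42] tcp [0.4432 0.2841 0.257 ] tilt x [-0.0268 -0.0161 -0.9995]
rot units [-0.61  0.28 -0.28]
yang -105.19 18.5833 F [0.02 0.32 0.56] w 0.08759815067112484 [ 53.5   6.9 -14.6  -0.7 -70.2  21.5]
```

Emit:
{"name": "arm_command", "arguments": {"plan": [{"dx": 0,"dy": -0.3,"dz": -0.15,"wx": -0.6,"wy": 0.28,"wz": -0.28},{"dx": 0.3,"dy": -0.3,"dz": -0.1,"wx": 0,"wy": 0,"wz": 0},{"dx": 0.8,"dy": 0,"dz": 0,"wx": 0,"wy": 0,"wz": 0},{"dx": 0.9,"dy": 0,"dz": 0,"wx": 0,"wy": 0,"wz": 0},{"dx": 0.9,"dy": 0,"dz": 0,"wx": 0,"wy": 0,"wz": 0},{"dx": 0.9,"dy": 0,"dz": 0,"wx": 0,"wy": 0,"wz": 0},{"dx": 0.9,"dy": 0,"dz": 0,"wx": 0,"wy": 0,"wz": 0},{"dx": 0.6,"dy": 0,"dz": 0,"wx": 0,"wy": 0,"wz": 0},{"dx": 0,"dy": 0,"dz": 0,"wx": 0,"wy": 0,"wz": 0},{"dx": 0,"dy": 0,"dz": 0,"wx": 0,"wy": 0,"wz": 0}]}}

```text
time_s: 19.42
tcp_pos: [0.4528, 0.2939, 0.1432]
eef_rot: [49.3, 89.8, -143.0]
contact_force: [-0.5, 0.2, 0.4]
gripper_width: 0.0875
```

```bash
python3 go.py .4515 .294 .10 257.6;python3 look.py w13
```

```text
units [2.16 0.   0.06] tcp [0.4528 0.2939 0.1432] tilt x [-0.0033 -0.0025 -1.    ]
rot units [ 0.02  0.03 -0.04]
yang -102.33 19.4167 F [-0.5   0.18  0.42] w 0.08749976172850328 [ 53.8  12.8 -23.6  -0.1 -53.8  24. ]
[0.4527 0.2939 0.1432] toolY [[-0.004, -0.214, -0.977], [-0.002, -0.977, 0.214], [-1.0, 0.003, 0.003]] [ 53.8  12.8 -23.6  -0.1 -53.8  24. ] 19.4667 [ 0.34 -0.14 -1.19]
```

View pics/w13.png

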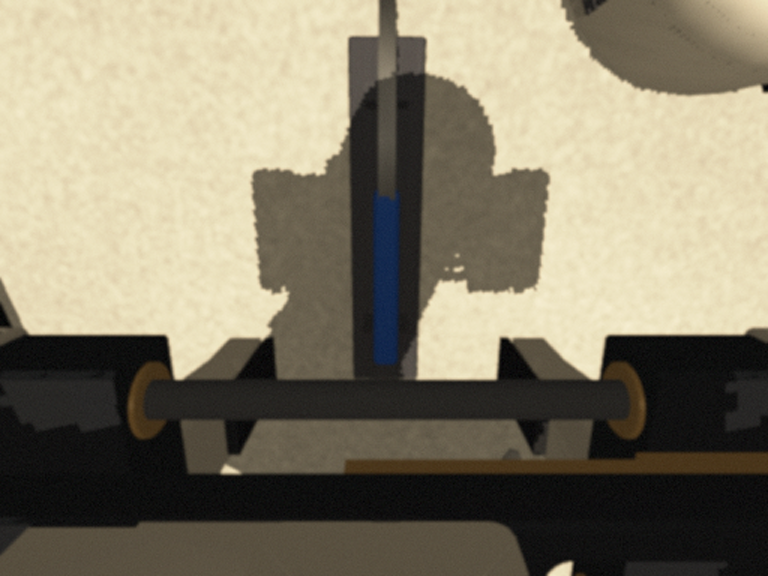

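Run:
```python
from h import *
f=ray_z("wrist",386.5/1.5,197/1.5,.059); b=ray_z("wrist",385.5/1.5,363/1.5,.059); print(f,b,np.hypot(*(f-b)[:2]), np.degrees(np.arctan2(*(f-b)[1::-1])), b+(f-b)*.55,"grasp", b+(f-b)*.37)
```

```text
[0.50941139 0.28073917 0.059     ] [0.41683612 0.3015564  0.059     ] 0.09488697361129314 -12.673194492653293 [0.46775252 0.29010693 0.059     ] grasp [0.45108897 0.29385403 0.059     ]
```

Grasp point confirmed. Descend to TCP z≈0.042.

Emit:
{"name": "arm_command", "arguments": {"plan": [{"dx": 0.6,"dy": 0,"dz": 0.06,"wx": 0,"wy": 0.03,"wz": -0.03},{"dx": 0.9,"dy": 0,"dz": 0,"wx": 0,"wy": 0,"wz": 0},{"dx": 0.9,"dy": 0,"dz": 0,"wx": 0,"wy": 0,"wz": 0},{"dx": 0.9,"dy": 0,"dz": 0,"wx": 0,"wy": 0,"wz": 0},{"dx": 0.8,"dy": 0,"dz": 0,"wx": 0,"wy": 0,"wz": 0},{"dx": 0.4,"dy": 0,"dz": 0,"wx": 0,"wy": 0,"wz": 0},{"dx": 0,"dy": 0,"dz": 0,"wx": 0,"wy": 0,"wz": 0},{"dx": 0,"dy": 0,"dz": 0,"wx": 0,"wy": 0,"wz": 0}]}}

```text
time_s: 20.13
tcp_pos: [0.4571, 0.2993, 0.0584]
eef_rot: [-120.7, 89.3, 47.0]
contact_force: [-0.7, 0.3, -0.4]
gripper_width: 0.0875
```

```bash
python3 go.py .4515 .294 .042 257.4
```

```text
units [0.81 0.33 0.22] tcp [0.4571 0.2993 0.0584] tilt x [ 0.0089  0.0095 -0.9999]
rot units [ 0.06 -0.08  0.14]
yang -102.3 20.1333 F [-0.68  0.28 -0.35] w 0.08751541037988941 [ 53.8  18.9 -28.9   0.1 -41.5  23.8]
```

Emit:
{"name": "arm_command", "arguments": {"plan": [{"dx": 0.4,"dy": 0.22,"dz": 0.15,"wx": 0.06,"wy": -0.08,"wz": 0.14},{"dx": 0.35,"dy": 0.08,"dz": 0.06,"wx": 0,"wy": 0,"wz": 0},{"dx": 0.1,"dy": 0,"dz": 0,"wx": 0,"wy": 0,"wz": 0},{"dx": 0,"dy": 0,"dz": 0,"wx": 0,"wy": 0,"wz": 0}]}}

```text
time_s: 20.47
tcp_pos: [0.4527, 0.2957, 0.0431]
eef_rot: [-119.8, 89.8, 47.6]
contact_force: [0.9, 0.3, 0.3]
gripper_width: 0.0878
```

```bash
python3 go.py .4515 .294 .042 257.4
```

```text
units [0.05 0.1  0.04] tcp [0.4527 0.2957 0.0431] tilt x [ 0.0027  0.003  -1.    ]
rot units [ 0.   -0.02  0.04]
yang -102.59 20.4667 F [0.9  0.31 0.28] w 0.08778443679781174 [ 53.9  19.9 -29.9   0.  -39.9  23.4]
```

Emit:
{"name": "arm_command", "arguments": {"plan": [{"dx": 0.05,"dy": 0.1,"dz": 0.04,"wx": 0,"wy": -0.02,"wz": 0.04},{"dx": 0,"dy": 0,"dz": 0,"wx": 0,"wy": 0,"wz": 0},{"dx": 0,"dy": 0,"dz": 0,"wx": 0,"wy": 0,"wz": 0},{"dx": 0,"dy": 0,"dz": 0,"wx": 0,"wy": 0,"wz": 0},{"dx": 0,"dy": 0,"dz": 0,"wx": 0,"wy": 0,"wz": 0},{"dx": 0,"dy": 0,"dz": 0,"wx": 0,"wy": 0,"wz": 0},{"dx": 0,"dy": 0,"dz": 0,"wx": 0,"wy": 0,"wz": 0},{"dx": 0,"dy": 0,"dz": 0,"wx": 0,"wy": 0,"wz": 0},{"dx": 0,"dy": 0,"dz": 0,"wx": 0,"wy": 0,"wz": 0},{"dx": 0,"dy": 0,"dz": 0,"wx": 0,"wy": 0,"wz": 0},{"dx": 0,"dy": 0,"dz": 0,"wx": 0,"wy": 0,"wz": 0},{"dx": 0,"dy": 0,"dz": 0,"wx": 0,"wy": 0,"wz": 0}], "fingers": 1, "force": 60}}

```text
time_s: 21.47
tcp_pos: [0.4519, 0.2944, 0.0432]
eef_rot: [-125.8, 89.9, 41.7]
contact_force: [-0.5, -0.4, 0.5]
gripper_width: 0.0136
```

```bash
python3 go.py .4515 .294 .22 257.4
```

```text
units [-8.84  0.01  0.  ] tcp [0.4519 0.2944 0.0432] tilt x [ 0.0016  0.0015 -1.    ]
rot units [ 0.01 -0.02  0.02]
yang -102.57 21.4667 F [-0.49 -0.37  0.48] w 0.013632640740995967 [ 53.9  19.9 -30.    0.  -40.   23.5]
```

Emit:
{"name": "arm_command", "arguments": {"plan": [{"dx": -0.3,"dy": 0,"dz": 0,"wx": 0,"wy": 0,"wz": 0},{"dx": -0.6,"dy": 0,"dz": 0,"wx": 0,"wy": 0,"wz": 0},{"dx": -0.8,"dy": 0,"dz": 0,"wx": 0,"wy": 0,"wz": 0},{"dx": -0.8,"dy": 0,"dz": 0,"wx": 0,"wy": 0,"wz": 0},{"dx": -0.8,"dy": 0,"dz": 0,"wx": 0,"wy": 0,"wz": 0},{"dx": -0.8,"dy": 0,"dz": 0,"wx": 0,"wy": 0,"wz": 0},{"dx": -0.8,"dy": 0,"dz": 0,"wx": 0,"wy": 0,"wz": 0},{"dx": -0.8,"dy": 0,"dz": 0,"wx": 0,"wy": 0,"wz": 0},{"dx": -0.6,"dy": 0,"dz": 0,"wx": 0,"wy": 0,"wz": 0},{"dx": 0,"dy": 0,"dz": 0,"wx": 0,"wy": 0,"wz": 0}]}}

```text
time_s: 22.3
tcp_pos: [0.4481, 0.2906, 0.1738]
eef_rot: [52.9, 89.5, -139.8]
contact_force: [-0.3, -0.3, -2.5]
gripper_width: 0.0136
```

```bash
python3 go.py .5696 .2978 .18 190.35; python3 look.py w14
```

```text
units [-0.35 -1.69 -5.85] tcp [0.4481 0.2906 0.1738] tilt x [-0.0071 -0.006  -1.    ]
rot units [ 1.46e+01  1.00e-02 -1.20e-01]
yang -102.71 22.3 F [-0.28 -0.3  -2.55] w 0.013590606460666116 [ 53.9  10.6 -21.8  -0.1 -58.1  23.5]
[0.4477 0.2903 0.1726] toolY [[-0.008, -0.22, -0.975], [-0.007, -0.975, 0.22], [-1.0, 0.008, 0.006]] [ 53.9  10.7 -21.9  -0.2 -58.   23.5] 22.35 [ 0.52  0.15 -2.62]
```

View pics/w14.png

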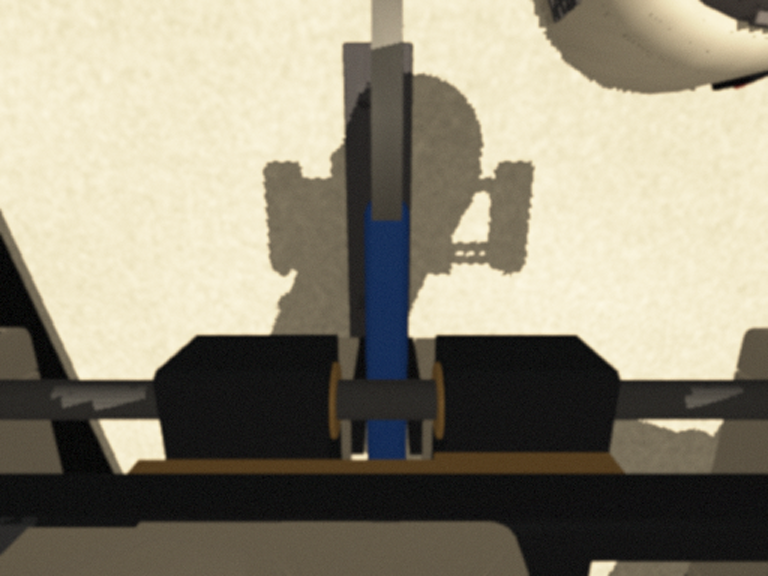

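Emit:
{"name": "arm_command", "arguments": {"plan": [{"dx": -0.2,"dy": 0,"dz": 0,"wx": 0.6,"wy": 0,"wz": 0},{"dx": -0.2,"dy": 0,"dz": 0,"wx": 1,"wy": 0,"wz": 0},{"dx": 0,"dy": 0,"dz": 0,"wx": 1,"wy": 0,"wz": 0},{"dx": 0,"dy": 0,"dz": 0,"wx": 1,"wy": 0,"wz": 0},{"dx": 0,"dy": 0,"dz": 0,"wx": 1,"wy": 0,"wz": 0},{"dx": 0,"dy": 0,"dz": 0,"wx": 1,"wy": 0,"wz": 0},{"dx": 0,"dy": 0,"dz": 0,"wx": 1,"wy": 0,"wz": 0},{"dx": 0,"dy": 0,"dz": 0,"wx": 1,"wy": 0,"wz": 0},{"dx": 0,"dy": 0,"dz": 0,"wx": 1,"wy": 0,"wz": 0},{"dx": 0,"dy": 0,"dz": 0,"wx": 1,"wy": 0,"wz": 0},{"dx": 0,"dy": 0,"dz": 0,"wx": 1,"wy": 0,"wz": 0},{"dx": 0,"dy": 0,"dz": 0,"wx": 1,"wy": 0,"wz": 0},{"dx": 0,"dy": 0,"dz": 0,"wx": 1,"wy": 0,"wz": 0},{"dx": 0,"dy": 0,"dz": 0,"wx": 1,"wy": 0,"wz": 0},{"dx": 0,"dy": 0,"dz": 0,"wx": 0.4,"wy": 0,"wz": 0},{"dx": 0,"dy": 0,"dz": 0,"wx": 0,"wy": 0,"wz": 0}]}}

```text
time_s: 23.68
tcp_pos: [0.4375, 0.2819, 0.1604]
eef_rot: [117.7, 87.7, -142.8]
contact_force: [0.5, -0.7, -2.7]
gripper_width: 0.0133
```

```bash
python3 go.py .5696 .2978 .18 190.35
```

```text
units [-1.21 -6.61 -0.33] tcp [0.4375 0.2819 0.1604] tilt x [-0.0326 -0.0247 -0.9992]
rot units [-0.18 -0.23 -0.45]
yang -170.5 23.6833 F [ 0.53 -0.73 -2.71] w 0.013255356011141521 [ 53.9  11.2 -22.8  -0.8 -58.2 -44. ]
```

Emit:
{"name": "arm_command", "arguments": {"plan": [{"dx": -0.4,"dy": -0.3,"dz": 0,"wx": -0.1,"wy": -0.2,"wz": -0.4},{"dx": -0.3,"dy": -0.8,"dz": 0,"wx": 0,"wy": 0,"wz": 0},{"dx": -0.2,"dy": -0.9,"dz": 0,"wx": 0,"wy": 0,"wz": 0},{"dx": -0.1,"dy": -0.9,"dz": 0,"wx": 0,"wy": 0,"wz": 0},{"dx": -0.1,"dy": -0.9,"dz": 0,"wx": 0,"wy": 0,"wz": 0},{"dx": -0.1,"dy": -0.8,"dz": 0,"wx": 0,"wy": 0,"wz": 0},{"dx": 0,"dy": -0.7,"dz": 0,"wx": 0,"wy": 0,"wz": 0},{"dx": 0,"dy": -0.4,"dz": 0,"wx": 0,"wy": 0,"wz": 0},{"dx": 0,"dy": 0,"dz": 0,"wx": 0,"wy": 0,"wz": 0}]}}

```text
time_s: 24.43
tcp_pos: [0.5502, 0.3, 0.1746]
eef_rot: [116.6, 89.0, -142.7]
contact_force: [0.3, -0.7, -1.4]
gripper_width: 0.0132
```

```bash
python3 go.py .5696 .2978 .16 190.35
```

```text
units [ 0.72 -0.94 -0.28] tcp [0.5502 0.3    0.1746] tilt x [-0.0135 -0.0103 -0.9999]
rot units [ 0.08 -0.1  -0.19]
yang -169.3 24.4333 F [ 0.29 -0.67 -1.39] w 0.013237363551650807 [ 46.3  19.2  -9.8  -0.2 -61.9 -35.5]
```

Now bring it down to slot height, aligned 60 mm short of the axis.

Emit:
{"name": "arm_command", "arguments": {"plan": [{"dx": 0.3,"dy": -0.5,"dz": -0.15,"wx": 0.08,"wy": -0.1,"wz": -0.19},{"dx": 0.4,"dy": -0.35,"dz": -0.1,"wx": 0,"wy": 0,"wz": 0},{"dx": 0.3,"dy": -0.1,"dz": 0,"wx": 0,"wy": 0,"wz": 0},{"dx": 0,"dy": 0,"dz": 0,"wx": 0,"wy": 0,"wz": 0},{"dx": 0,"dy": 0,"dz": 0,"wx": 0,"wy": 0,"wz": 0}]}}

```text
time_s: 24.85
tcp_pos: [0.5673, 0.2972, 0.15]
eef_rot: [106.5, 89.7, -153.1]
contact_force: [-0.1, -0.2, -1.2]
gripper_width: 0.0135
```

```bash
python3 go.py .5696 .2978 .1385 190.35; python3 look.py w15
python3 - <<'E'
from h import *
for n in("scene",):
    p,d=r.capture(n); np.savez(f"{n}15.npz",p=p,d=d); save(p[110:230,260:400],f"pics/{n}15.png",5)
E
```

```text
units [ 0.57 -0.12  0.01] tcp [0.5673 0.2972 0.15  ] tilt x [-0.0054 -0.0028 -1.    ]
rot units [ 0.02 -0.02 -0.07]
yang -169.57 24.85 F [-0.09 -0.2  -1.15] w 0.013510265203578049 [ 45.   21.3 -10.2  -0.1 -58.9 -34.5]
[0.5671 0.2972 0.1499] toolY [[-0.006, -0.983, -0.181], [-0.003, -0.181, 0.983], [-1.0, 0.006, -0.002]] [ 45.   21.3 -10.2  -0.1 -58.9 -34.5] 24.9 [ 0.31 -0.04 -3.28]
```

View pics/w15.png

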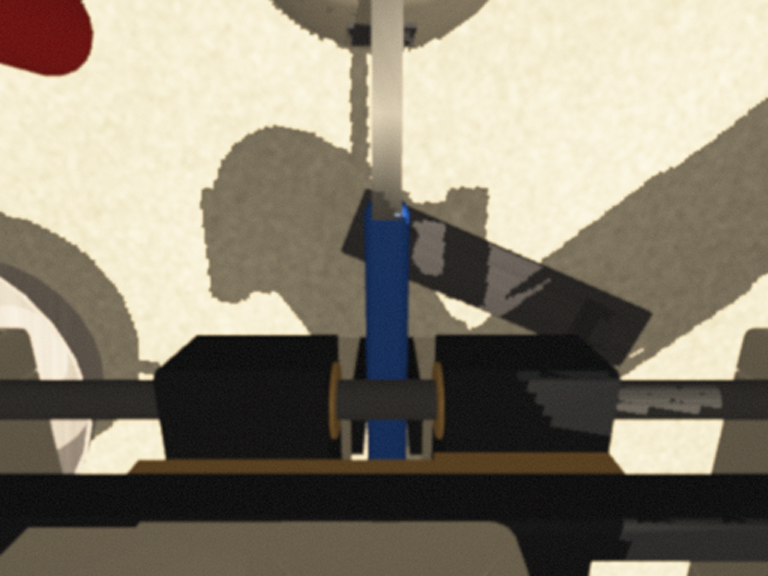

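View pics/scene15.png

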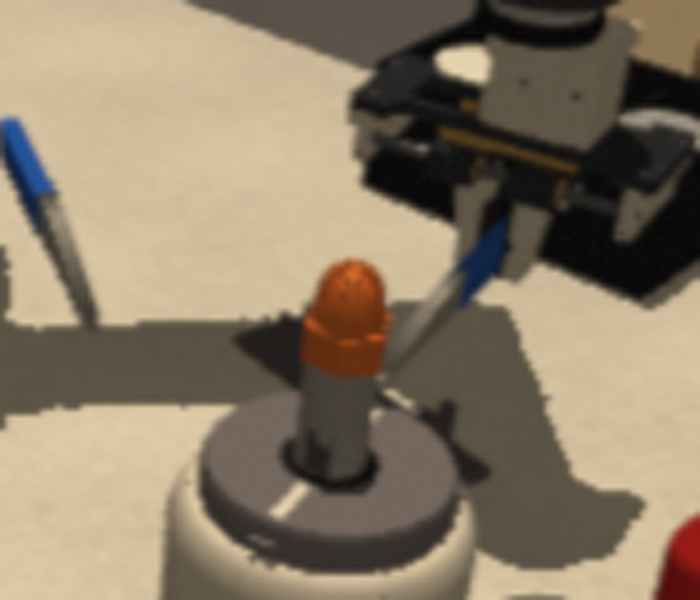

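Run:
```python
from h import *
p,d=r.capture("top"); np.savez("top15.npz",p=p,d=d)
e=np.array([.1797,-.9837]); t=np.array([.5671,.2972])+.168*e; print("expected tip",t)
print("proj top tip",proj("top",(*t,.141)),"scene",proj("scene",(*t,.141)),"nose",proj("top",(.6106,.0735,.184)))
for n in("top","scene"):
    for q,z in(("drift_tip",.141),("drift_grip",.153)): print(n,q,[(round(o["score"],2),np.round(o["centre"],1).tolist(),np.round(ray_z(n,*o["centre"],z),4).tolist()) for o in r.spot_point(n,q)[:3]])
save(p[100:220,150:290],"pics/top15.png",5.5)
```

```text
expected tip [0.5972896 0.1319384]
proj top tip (np.float64(214.9112832836113), np.float64(150.0275378241174)) scene (np.float64(334.0782921008416), np.float64(186.22034178200911)) nose (np.float64(230.07456118610685), np.float64(142.78724412178))
top drift_tip [(0.67, [214.6, 146.7], [0.6098, 0.133, 0.141]), (0.38, [198.6, 236.7], [0.2853, 0.1905, 0.141])]
top drift_grip [(0.53, [175.0, 155.9], [0.5757, 0.2744, 0.153]), (0.25, [302.9, 191.9], [0.434, -0.1796, 0.153])]
scene drift_tip [(0.81, [280.5, 177.5], [0.4596, 0.0547, 0.141]), (0.47, [334.6, 188.3], [0.6048, 0.1242, 0.141]), (0.39, [174.2, 274.4], [0.567, -0.3974, 0.141])]
scene drift_grip [(0.71, [358.1, 163.8], [0.5829, 0.2729, 0.153]), (0.64, [264.4, 144.2], [0.2936, 0.1552, 0.153])]
```

View pics/top15.png

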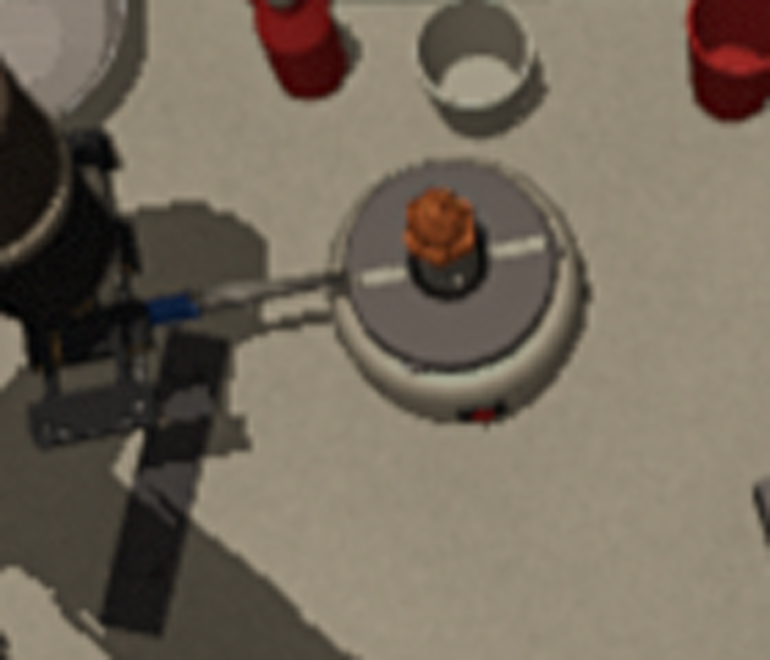

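Blade tip appears at top crop (350,272), matching the predicted tip position within about 1 px, and runs parallel to the white marks. Lowering and advancing.

Emit:
{"name": "arm_command", "arguments": {"plan": [{"dx": 0.3,"dy": -0.1,"dz": 0,"wx": 0,"wy": -0.02,"wz": -0.07},{"dx": 0.2,"dy": -0.03,"dz": -0.2,"wx": 0,"wy": 0,"wz": 0},{"dx": 0.05,"dy": 0,"dz": -0.3,"wx": 0,"wy": 0,"wz": 0},{"dx": 0,"dy": 0,"dz": 0,"wx": 0,"wy": 0,"wz": 0}]}}

```text
time_s: 25.53
tcp_pos: [0.5725, 0.288, 0.1396]
eef_rot: [-59.8, 89.8, 40.7]
contact_force: [0.2, 0.3, -2.2]
gripper_width: 0.0137
```

```bash
cat > al.py <<'E'
from h import *
from scipy.spatial.transform import Rotation as Ro
A=np.array([.6106,.0735]); e=np.array([.1797,-.9837]); n=np.array([.9837,.1797])
s=r.get_state(); R=Ro.from_euler("xyz",s["eef_rot"],degrees=True).as_matrix(); p=s["tcp_pos"]
d=p[:2]-A; h=-R[:2,2]; h/=np.hypot(*h)
tip=p[:2]+.168*h; pitch=R[:,0]@np.r_[e,0]
print("tip past axis mm",((tip-A)@e*1e3).round(1),"tip lat mm",((tip-A)@n*1e3).round(1),"tcp lat",(d@n*1e3).round(1),"z bottom at tcp",((p[2]-.0092)*1e3).round(1),"pitch mrad",(pitch*1e3).round(1),"roll",(R[:,0]@np.r_[n,0]*1e3).round(1),"t",s["time_s"])
print("F along/lat/z",(s["contact_force"][:2]@e).round(1),(s["contact_force"][:2]@n).round(1),s["contact_force"][2].round(1),"M",s["moment"].round(2))
E
python3 al.py; python3 go.py .5756 .2650 .1375 190.35
```

```text
tip past axis mm -49.9 tip lat mm 1.5 tcp lat 1.1 z bottom at tcp 130.4 pitch mrad -2.0 roll 3.4 t 25.5333
F along/lat/z -0.3 0.3 -2.2 M [0.09 0.19 0.  ]
units [ 0.1   0.06 -1.16] tcp [0.5725 0.288  0.1396] tilt x [ 0.003   0.0025 -1.    ]
rot units [0.03 0.02 0.04]
yang -169.51 25.5333 F [ 0.21  0.31 -2.17] w 0.013691217460318506 [ 44.1  21.5 -11.4   0.  -56.9 -33.6]
```

Emit:
{"name": "arm_command", "arguments": {"plan": [{"dx": 0.06,"dy": 0.05,"dz": -0.4,"wx": 0.03,"wy": 0,"wz": 0.03},{"dx": 0.03,"dy": 0.02,"dz": -0.5,"wx": 0,"wy": 0,"wz": 0},{"dx": 0.02,"dy": 0,"dz": -0.4,"wx": 0,"wy": 0,"wz": 0},{"dx": 0,"dy": 0,"dz": 0,"wx": 0,"wy": 0,"wz": 0}]}}

```text
time_s: 25.87
tcp_pos: [0.576, 0.2588, 0.1367]
eef_rot: [9.4, 89.9, 109.7]
contact_force: [-0.5, -0.6, -3.2]
gripper_width: 0.0134
```

```bash
python3 al.py;  python3 - <<'E'
from h import *
p,d=r.capture("scene"); save(p[120:220,280:390],"pics/scene16.png",6)
p,d=r.capture("top"); save(p[110:200,170:280],"pics/top16.png",6)
E
```

```text
tip past axis mm -20.6 tip lat mm -0.8 tcp lat -0.8 z bottom at tcp 127.5 pitch mrad -1.3 roll -0.2 t 25.8667
F along/lat/z 0.5 -0.6 -3.2 M [0.17 0.14 0.04]
```

View pics/scene16.png

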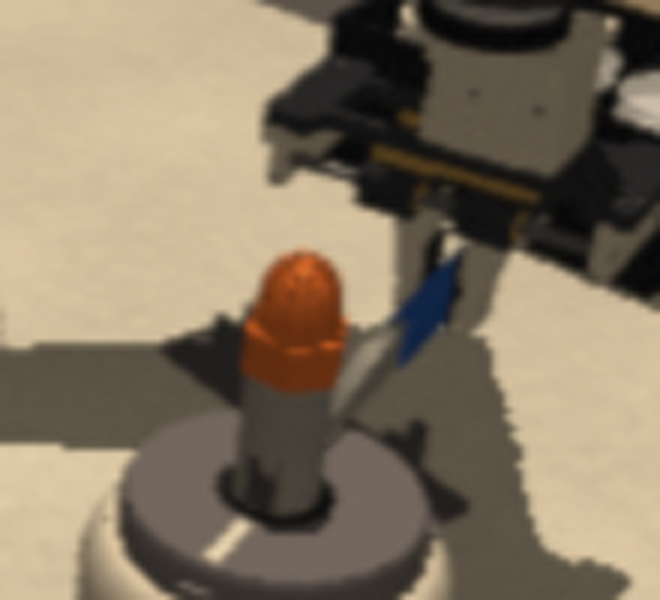

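View pics/top16.png

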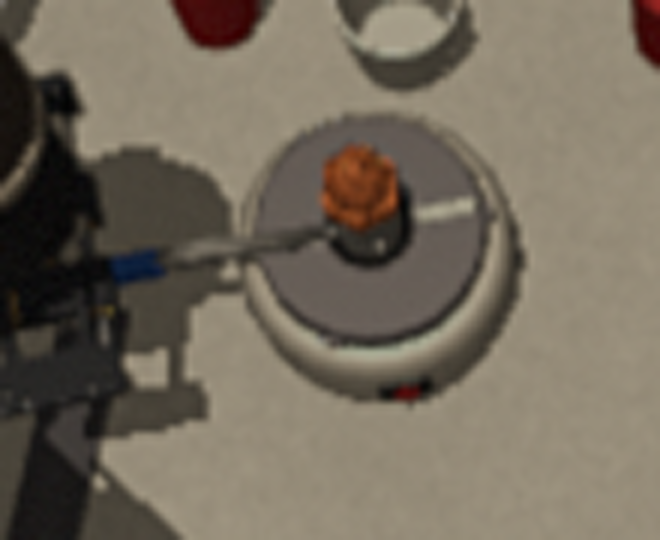

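Blade covers the left mark and its tip meets the spindle on the marks' line. Entering slowly.

Emit:
{"name": "arm_command", "arguments": {"plan": [{"dx": 0,"dy": -0.03,"dz": -0.25,"wx": 0,"wy": 0,"wz": 0},{"dx": 0,"dy": 0,"dz": -0.25,"wx": 0,"wy": 0,"wz": 0},{"dx": 0,"dy": 0,"dz": -0.2,"wx": 0,"wy": 0,"wz": 0}]}}

```text
time_s: 26.22
tcp_pos: [0.5798, 0.2464, 0.1373]
eef_rot: [-34.0, 89.8, 66.4]
contact_force: [-0.1, -0.4, -2.2]
gripper_width: 0.0138
```

```bash
python3 al.py
```

```text
tip past axis mm -7.7 tip lat mm 0.8 tcp lat 0.8 z bottom at tcp 128.1 pitch mrad -2.3 roll 1.6 t 26.2167
F along/lat/z 0.4 -0.2 -2.2 M [ 0.14  0.12 -0.03]
```

Emit:
{"name": "arm_command", "arguments": {"plan": [{"dx": 0.02,"dy": 0.02,"dz": -0.25,"wx": 0,"wy": 0,"wz": 0},{"dx": 0.01,"dy": 0,"dz": -0.25,"wx": 0,"wy": 0,"wz": 0},{"dx": 0.01,"dy": 0,"dz": -0.25,"wx": 0,"wy": 0,"wz": 0}]}}

```text
time_s: 26.47
tcp_pos: [0.5823, 0.2305, 0.1365]
eef_rot: [-37.2, 89.8, 63.2]
contact_force: [-0.7, -0.4, -2.7]
gripper_width: 0.0137
```

```bash
python3 al.py
```

```text
tip past axis mm 8.5 tip lat mm 0.6 tcp lat 0.4 z bottom at tcp 127.3 pitch mrad -2.4 roll 1.8 t 26.4667
F along/lat/z 0.3 -0.7 -2.7 M [ 0.15  0.13 -0.02]
```

Emit:
{"name": "arm_command", "arguments": {"plan": [{"dx": 0.01,"dy": 0.02,"dz": -0.25,"wx": 0,"wy": 0,"wz": 0},{"dx": 0.01,"dy": 0,"dz": -0.25,"wx": 0,"wy": 0,"wz": 0},{"dx": 0.01,"dy": 0,"dz": -0.25,"wx": 0,"wy": 0,"wz": 0}]}}

```text
time_s: 26.72
tcp_pos: [0.585, 0.2167, 0.1356]
eef_rot: [-29.6, 89.5, 70.8]
contact_force: [-4.7, 19.1, -2.9]
gripper_width: 0.0139
```

```bash
python3 al.py
```

```text
tip past axis mm 22.5 tip lat mm 0.6 tcp lat 0.5 z bottom at tcp 126.4 pitch mrad -7.0 roll 4.0 t 26.7167
F along/lat/z -19.6 -1.2 -2.9 M [ 6.62  1.76 -0.08]
```

Emit:
{"name": "arm_command", "arguments": {"plan": [{"dx": 0,"dy": 0.02,"dz": -0.25,"wx": 0,"wy": 0.08,"wz": 0},{"dx": 0,"dy": 0,"dz": -0.3,"wx": 0,"wy": 0,"wz": 0},{"dx": 0,"dy": 0,"dz": -0.3,"wx": 0,"wy": 0.04,"wz": 0}]}}

```text
time_s: 26.97
tcp_pos: [0.5888, 0.212, 0.1362]
eef_rot: [-40.6, 88.7, 59.7]
contact_force: [-8.1, 22.4, -3.0]
gripper_width: 0.0136
```

```bash
python3 al.py
```

```text
tip past axis mm 27.8 tip lat mm 3.5 tcp lat 3.4 z bottom at tcp 127.0 pitch mrad -17.1 roll 14.7 t 26.9667
F along/lat/z -23.5 -3.9 -3.0 M [ 7.56  2.85 -0.35]
```

Emit:
{"name": "arm_command", "arguments": {"plan": [{"dx": 0,"dy": 0.1,"dz": -0.25,"wx": 0,"wy": 0.2,"wz": 0.18},{"dx": 0,"dy": 0.08,"dz": -0.3,"wx": 0,"wy": 0.15,"wz": 0.1},{"dx": 0,"dy": 0.04,"dz": -0.35,"wx": 0,"wy": 0.1,"wz": 0.05}]}}

```text
time_s: 27.22
tcp_pos: [0.5887, 0.207, 0.1365]
eef_rot: [45.1, 89.9, 145.6]
contact_force: [-4.1, 19.1, -6.6]
gripper_width: 0.0138
```

```bash
python3 al.py
python3 - <<'E'
from h import *
p,d=r.capture("scene"); save(p[120:220,280:390],"pics/scene17.png",6)
E
```

```text
tip past axis mm 32.7 tip lat mm 2.7 tcp lat 2.4 z bottom at tcp 127.3 pitch mrad -0.9 roll -0.9 t 27.2167
F along/lat/z -19.5 -0.6 -6.6 M [ 7.19  1.61 -0.09]
```

View pics/scene17.png

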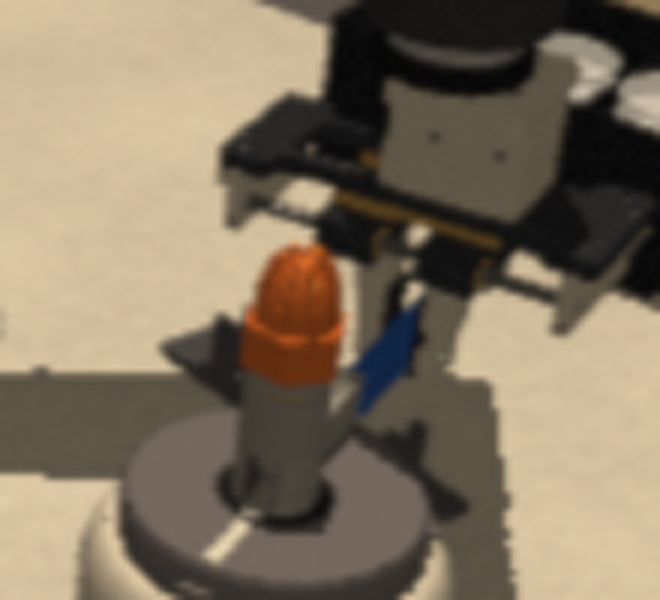

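Wedging works: the dome has risen slightly and the tip shows past the spindle. Continuing.

Emit:
{"name": "arm_command", "arguments": {"plan": [{"dx": 0,"dy": 0.06,"dz": -0.35,"wx": 0,"wy": 0.08,"wz": 0.04},{"dx": 0,"dy": 0.05,"dz": -0.35,"wx": 0,"wy": 0.08,"wz": 0.05},{"dx": 0,"dy": 0.04,"dz": -0.35,"wx": 0,"wy": 0.08,"wz": 0.05},{"dx": 0,"dy": 0.03,"dz": -0.35,"wx": 0,"wy": 0.08,"wz": 0.03}]}}

```text
time_s: 27.6
tcp_pos: [0.5909, 0.1922, 0.1352]
eef_rot: [137.0, 89.6, -122.4]
contact_force: [-1.7, 9.4, -5.3]
gripper_width: 0.0137
```

```bash
python3 al.py
```

```text
tip past axis mm 47.6 tip lat mm 2.7 tcp lat 1.9 z bottom at tcp 126.0 pitch mrad 5.6 roll -5.2 t 27.6
F along/lat/z -9.6 -0.0 -5.3 M [ 3.99  0.86 -0.06]
```

Emit:
{"name": "arm_command", "arguments": {"plan": [{"dx": 0,"dy": 0.05,"dz": -0.25,"wx": 0.03,"wy": -0.04,"wz": -0.04},{"dx": 0,"dy": 0.03,"dz": -0.25,"wx": 0,"wy": 0,"wz": 0},{"dx": 0,"dy": 0.02,"dz": -0.2,"wx": 0,"wy": 0,"wz": 0}]}}

```text
time_s: 27.85
tcp_pos: [0.5922, 0.1831, 0.1349]
eef_rot: [-26.5, 89.7, 74.2]
contact_force: [-0.3, 6.4, -3.8]
gripper_width: 0.0135
```

```bash
python3 al.py
python3 - <<'E'
from h import *
p,d=r.capture("scene"); save(p[120:220,280:390],"pics/scene18.png",6); np.savez("scene18.npz",p=p,d=d)
E
python3 look.py w18
```

```text
tip past axis mm 56.8 tip lat mm 2.4 tcp lat 1.6 z bottom at tcp 125.7 pitch mrad -5.0 roll 2.5 t 27.85
F along/lat/z -6.3 0.8 -3.8 M [2.16 0.6  0.01]
[0.5922 0.1825 0.135 ] toolY [[0.001, -0.983, -0.184], [0.005, -0.184, 0.983], [-1.0, -0.002, 0.004]] [ 35.   20.  -14.3  -0.2 -55.4 -24.3] 27.95 [-0.48  4.31 -2.41]
```

View pics/scene18.png

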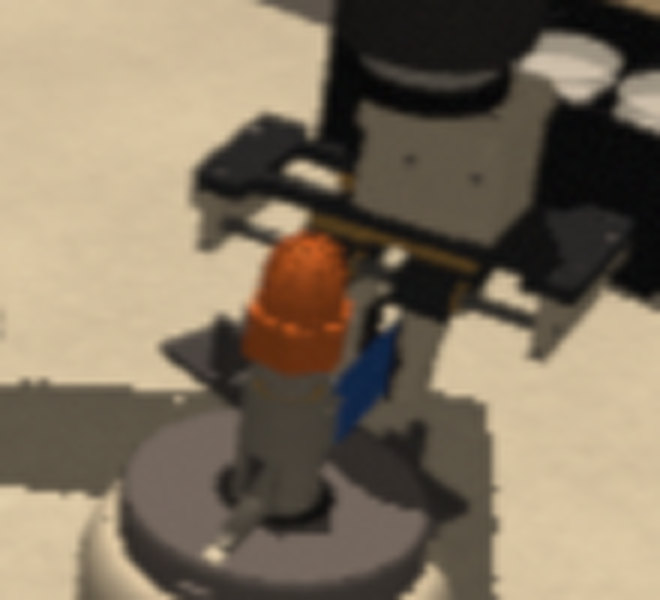

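View pics/w18.png

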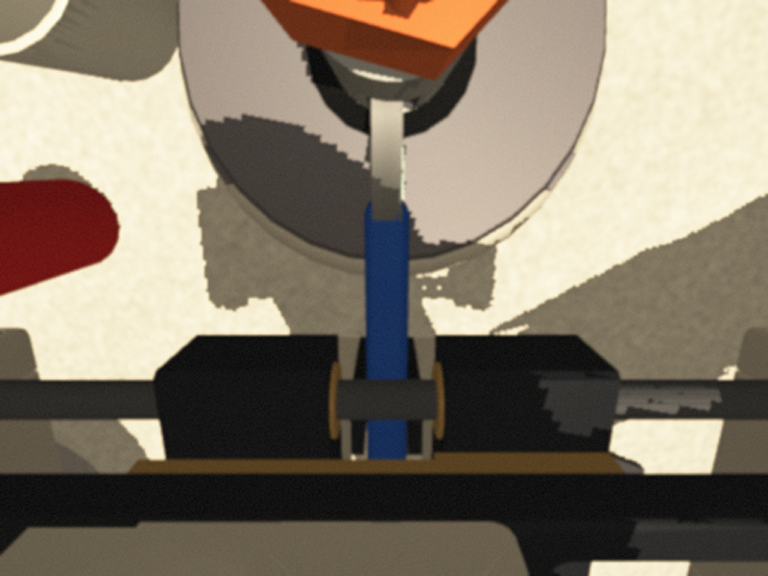

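Collar gap visible below the orange hexagon; the lift is about 8–9 mm. A little further to make it fully loose.

Emit:
{"name": "arm_command", "arguments": {"plan": [{"dx": 0,"dy": 0.04,"dz": -0.22,"wx": 0,"wy": 0.05,"wz": 0.03},{"dx": 0,"dy": 0.02,"dz": -0.2,"wx": 0,"wy": 0,"wz": 0},{"dx": 0,"dy": 0,"dz": -0.1,"wx": 0,"wy": 0,"wz": 0}]}}

```text
time_s: 28.2
tcp_pos: [0.5932, 0.1739, 0.1349]
eef_rot: [-26.9, 89.8, 73.7]
contact_force: [-0.3, 4.4, -3.4]
gripper_width: 0.0134
```

```bash
python3 al.py
python3 - <<'E'
from h import *
p,d=r.capture("scene"); save(p[120:220,280:390],"pics/scene19.png",6)
E
```

```text
tip past axis mm 66.1 tip lat mm 1.8 tcp lat 0.9 z bottom at tcp 125.7 pitch mrad -2.8 roll 1.4 t 28.2
F along/lat/z -4.4 0.5 -3.4 M [1.93 0.5  0.01]
```

View pics/scene19.png

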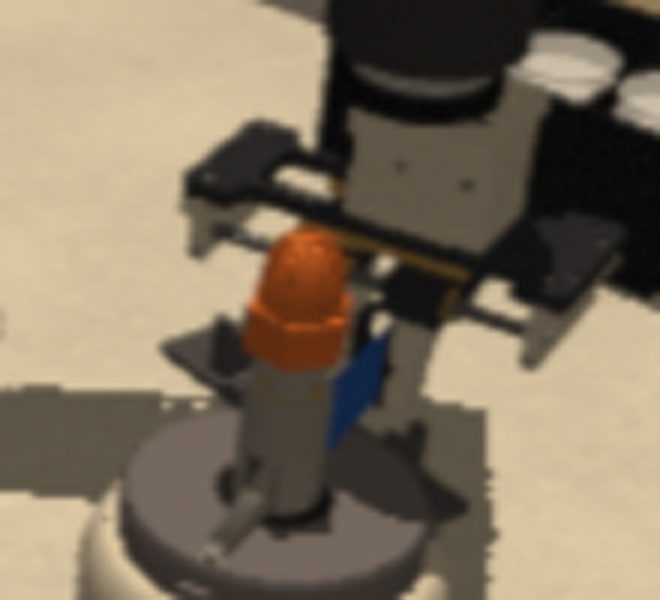

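Emit:
{"name": "arm_command", "arguments": {"plan": [{"dx": 0,"dy": 0,"dz": 0.02,"wx": 0,"wy": 0,"wz": 0},{"dx": 0,"dy": 0,"dz": 0,"wx": 0,"wy": 0,"wz": 0},{"dx": 0,"dy": 0,"dz": 0,"wx": 0,"wy": 0,"wz": 0},{"dx": 0,"dy": 0,"dz": 0,"wx": 0,"wy": 0,"wz": 0},{"dx": 0,"dy": 0,"dz": 0,"wx": 0,"wy": 0,"wz": 0}], "fingers": -0.4}}

```text
time_s: 28.67
tcp_pos: [0.5942, 0.1719, 0.1365]
eef_rot: [-112.9, 89.9, -12.3]
contact_force: [0.2, 0.2, -0.7]
gripper_width: 0.0414
```

```bash
python3 al.py; python3 go.py .5932 .1739 .25 190; python3 look.py w20;python3 - <<'E'
from h import *
p,d=r.capture("scene"); save(p[120:220,280:390],"pics/scene20.png",6)
E
```

```text
tip past axis mm 68.2 tip lat mm 2.4 tcp lat 1.5 z bottom at tcp 127.3 pitch mrad 0.9 roll 2.1 t 28.6667
F along/lat/z -0.2 0.2 -0.7 M [0.06 0.1  0.07]
units [-5.68  0.02  0.1 ] tcp [0.5942 0.1719 0.1365] tilt x [ 2.2e-03 -5.0e-04 -1.0e+00]
rot units [ 0.14 -0.01  0.03]
yang -169.35 28.6667 F [ 0.18  0.22 -0.68] w 0.04136055620794096 [ 34.3  19.8 -14.5   0.1 -55.6 -23.7]
[0.5942 0.1719 0.1365] toolY [[0.002, -0.983, -0.185], [-0.0, -0.185, 0.983], [-1.0, -0.002, -0.001]] [ 34.3  19.8 -14.5   0.1 -55.6 -23.7] 28.7167 [-0.11 -0.93  1.12]
```

View pics/scene20.png

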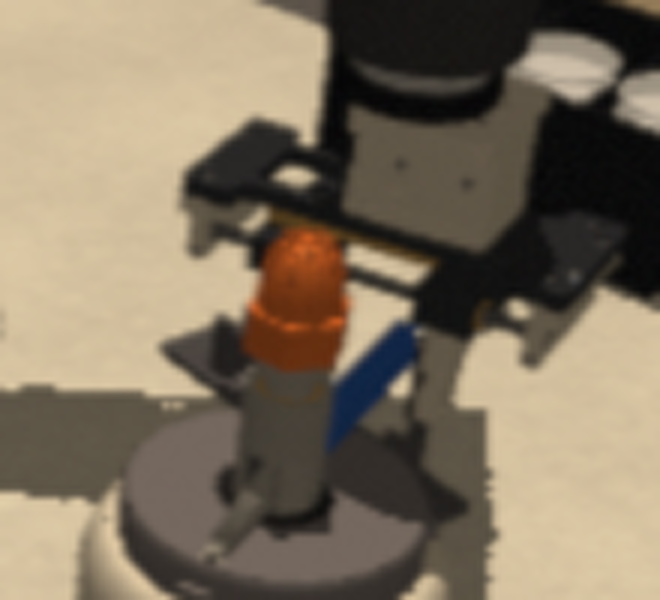

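View pics/w20.png

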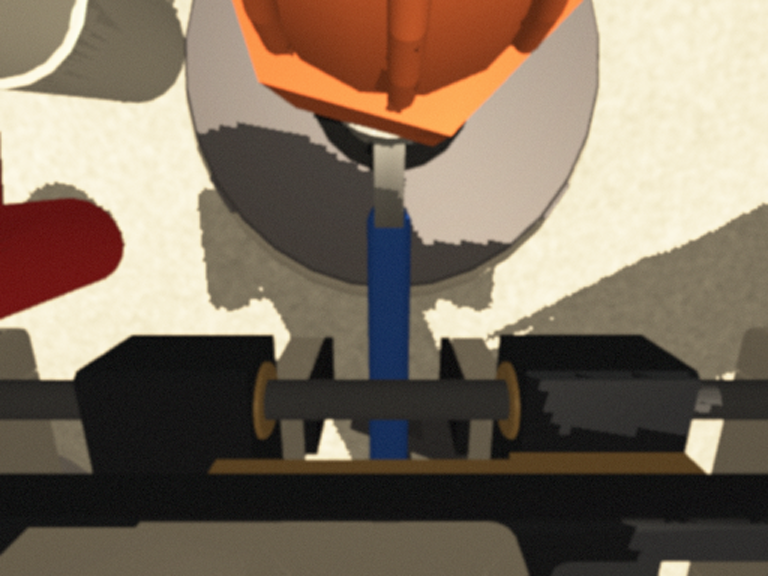

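Released: drift and reamer stay put, pads clear of the grip. Rising.

Emit:
{"name": "arm_command", "arguments": {"plan": [{"dx": -0.2,"dy": 0,"dz": 0.05,"wx": 0,"wy": 0,"wz": 0},{"dx": -0.5,"dy": 0,"dz": 0.1,"wx": 0,"wy": 0,"wz": 0},{"dx": -0.8,"dy": 0,"dz": 0.2,"wx": 0,"wy": 0,"wz": 0},{"dx": -0.9,"dy": 0,"dz": 0.2,"wx": 0,"wy": 0,"wz": 0},{"dx": -0.9,"dy": 0,"dz": 0.2,"wx": 0,"wy": 0,"wz": 0},{"dx": -0.9,"dy": 0,"dz": 0.3,"wx": 0,"wy": 0,"wz": 0},{"dx": -0.9,"dy": 0,"dz": 0.5,"wx": 0,"wy": 0,"wz": 0},{"dx": -0.9,"dy": 0,"dz": 0.5,"wx": 0,"wy": 0,"wz": 0},{"dx": -0.5,"dy": 0,"dz": 0.3,"wx": 0,"wy": 0,"wz": 0},{"dx": 0,"dy": 0,"dz": 0,"wx": 0,"wy": 0,"wz": 0}]}}

```text
time_s: 29.6
tcp_pos: [0.5845, 0.22, 0.279]
eef_rot: [-107.5, 89.8, -6.9]
contact_force: [0.0, 0.9, -0.2]
gripper_width: 0.0613
```

```bash
python3 look.py w21;python3 - <<'E'
from h import *
for n in("scene","top"):
    p,d=r.capture(n); np.savez(f"{n}21.npz",p=p,d=d); f,m=K(n)
    if n=="scene": save(p[110:220,270:390],"pics/scene21.png",6)
    else: save(p[90:210,150:290],"pics/top21.png",5.5)
    v,u=np.mgrid[:384,:512]; c=np.stack([(u-m["cx"])/f*d,(v-m["cy"])/f*d,d],-1); X=(c-np.array(m["t"]))@np.array(m["R"])
    hsv=cv2.cvtColor(p,cv2.COLOR_RGB2HSV)
    k=(hsv[...,0]<14)&(hsv[...,1]>140)&(np.hypot(X[...,0]-.611,X[...,1]-.073)<.035)&(d>0)&(X[...,2]>.15)
    w=X[k]; print(n,len(w), np.percentile(w,[0,2,50,98,100],axis=0).round(4).tolist())
    print(n,[(round(o["score"],2),np.round(ray_z(n,*o["centre"],.13),4).tolist()) for o in r.spot_point(n,"drift_tip")[:3]],[(round(o["score"],2),np.round(ray_z(n,*o["centre"],.139),4).tolist()) for o in r.spot_point(n,"drift_grip")[:3]],[(round(o["score"],2),np.round(ray_z(n,*o["centre"],.194),4).tolist()) for o in r.spot_point(n,"reamer_collar")[:3]])
E
```

```text
[0.5843 0.2196 0.278 ] toolY [[0.003, -0.983, -0.184], [-0.001, -0.184, 0.983], [-1.0, -0.003, -0.001]] [ 38.6  14.4  -2.7   0.1 -72.7 -28. ] 29.65 [-0.32 -0.29  1.12]
scene 313 [[0.5984, 0.0491, 0.1971], [0.601, 0.0511, 0.205], [0.6204, 0.0611, 0.2298], [0.634, 0.0843, 0.2589], [0.6357, 0.0928, 0.2615]]
scene [(0.65, [0.6225, 0.0076, 0.13])] [(0.86, [0.2827, 0.1692, 0.139]), (0.78, [0.6021, 0.1393, 0.139])] [(0.72, [0.4727, -0.3647, 0.194])]
top 137 [[0.5875, 0.0527, 0.1999], [0.5899, 0.0533, 0.2038], [0.6021, 0.0715, 0.2442], [0.6224, 0.0916, 0.2613], [0.6247, 0.0936, 0.2641]]
top [(0.67, [0.2783, 0.196, 0.13]), (0.66, [0.6352, 0.0089, 0.13]), (0.15, [0.6278, 0.0934, 0.13])] [(0.69, [0.5929, 0.1573, 0.139]), (0.43, [0.1096, 0.3162, 0.139]), (0.33, [0.632, 0.0923, 0.139])] [(0.6, [0.605, 0.0696, 0.194]), (0.57, [0.3295, -0.2886, 0.194])]
```

View pics/scene21.png

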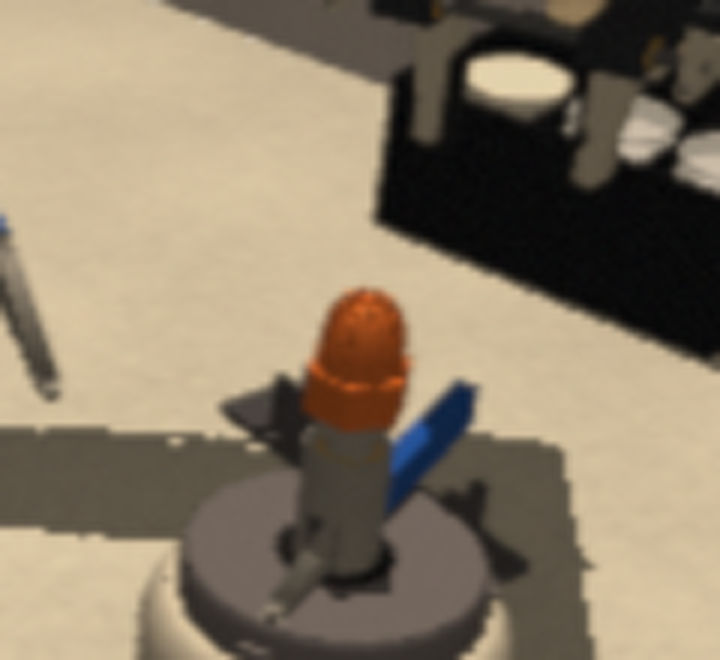

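View pics/top21.png

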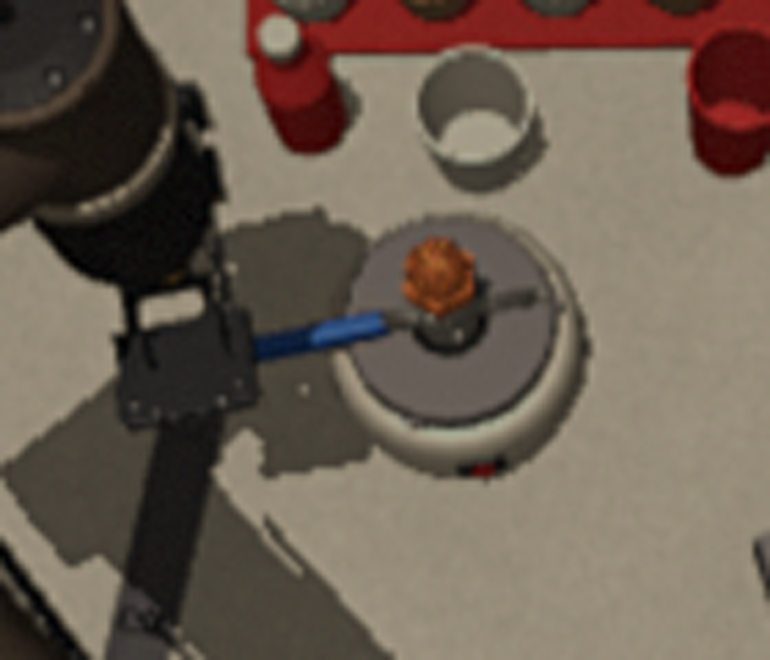

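```bash
python3 -c "
from plant import r
print(r.close_job()); print(r.get_state()['time_s'])"
```

```text
the job is handed in; nothing more can be done
None
the job is handed in; nothing more can be done
```

I seated the small orange reamer from the rack, wedged it up loose with the small drift, and handed the job in at about 30 s of the 72 s. The hand-in reports no verdict, so the checks below are my own measurements.

- **Seating:** I twisted the reamer into the spindle with a push of at most about 20 N. It counted as home when pushing further only moved the spindle on its spring. I then eased off to about zero load and let go. The dome top read 0.249 m by the scene camera, the value for fully home; the top camera read 2–4 mm higher, which I put down to edge noise.
- **Wedging:** I drove the drift along the slot from the +y side with at most about 24 N of push. The wrist turned by about 1° under that load and the blade ran up to 3.5 mm off the slot line; I corrected both. I then released the drift and backed off.
- **Last checks:** The scene and top cameras show the dome 10 to 12 mm higher than when home, with the reamer upright. The drift tip is about 66 mm past the spindle axis, and the wrist force is about zero.
- **Disagreements:** The trained networks' positions for the tip, grip and collar were off by up to about 15 mm, and some picked out the look-alikes. I relied on the robot's own pose and the picture instead.
- **Not measured:** I did not measure whether the bystanders moved. The hand never came near them, except the reamers beside the one I picked.

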